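Reset the packing bench: four things back into their own docks

ROBOT

A 7-joint arm with a two-finger parallel gripper is mounted at the origin on the work surface; the furniture and walls round the work are solid. World frame = base frame: x ahead of the robot, y to its left, z up, the work surface at z = 0. Lengths are in m, angles in rad, forces in N, time in s.
With the tool pointing down it reaches from about 0.4 to 0.85 m from the base axis. Payload 10.4 kg.
Tool frame: the origin (TCP) lies at the very end of the fingers, on their centre line; the grasp point (between the pads) lies 19 mm behind it (manip.tcp_to_grasp is the distance from the TCP to the grasp point, in m); x points along the fingers, y is the direction in which the jaws open and shut, and the axes are right-handed (so a half turn about x gives the same grasp; the last joint's range is limited). The gripper opens to 85 mm and grips with 20 to 120 N. Pads are 22 mm wide; open, the fingers measure 114 mm over their backs; the gripper's body (76 mm by 85 mm) begins 54 mm behind the grasp point. The pads swing forward as they close: fully open they stand 13 mm farther back than shut.
Start: joints at [-1.301, 0.332, -0.065, 1.46, 0.022, 1.35, -0.088], TCP at [0.18, 0.598, 0.197] pointing down, gripper open.
Joint ranges: [-2.6, 2.6], [-0.5, 2.12], [-1.47, 1.34], [0.16, 2.42], [-1.27, 4.41], [0.06, 2.06], [-2.6, 2.6]. Speed limits (rad/s): [2.22, 2.22, 2.79, 2.79, 3.14, 3.14, 3.14].

INTERFACE

Orientations are given as a unit quaternion [x, y, z, w].
In Python, from workcell import manip, cams, hand_in gives the robot as it stands.
- The arm moves only by the shell command python3 -m handwheel 'ROWS' [FORCE]. ROWS is text: rows parted by semicolons, each of 7 numbers parted by spaces: the shift along the tool's x, y, z in mm, then the turn, a rotation vector about the tool's x, y, z in rad, then the finger opening in mm, from 0 to 85.4. A call has 1 to 8 rows; each row shifts and turns the commanded pose from where the row before left it, along the tool's axes as they then stand; what a row does not reach is not made up. A row lasts 1/10 s, in which the tool goes at most 50 mm and 8.59 degrees, less where a joint would pass 70% of its speed; a pose out of reach is approached as far as the arm can. A call with a gripper value outside its range is refused whole. The fingers move at their own pace and stop on an object; FORCE is the grip in N (left out, the last holds). Time passes only in rows, so rows that do not move let the fingers close. It gives the time, the measured TCP pose, the force and the opening at its end, in the units of the state.
- manip.get_obs(): the state, without advancing time (a new reading comes with each control period).
- cams.camera(name): name is "scene" or "top" or "wrist"; returns a dict with "color" (384x512x3 uint8, blue, green, red), "depth" (384x512 float32, m along the optical axis (not along the pixel's ray), 0 where there is no reading), "camera_matrix" (3x3 intrinsics, pixels), "distortion" ([k1, k2, p1, p2, k3] as OpenCV has them; the pictures are not rectified), "origin" and "attitude" of the camera in the world; the wrist camera has in their place "T_tool_cam" (4x4, takes a point from camera to tool coordinates, whose origin is the TCP and whose axes are the tool frame's). Camera axes: x right, y down, z forward; pixel columns grow to the right and rows downward; lengths in m; the calibration is good to about 2 mm. A picture is of the moment at which its call begins: read the wrist's pose just before it.
- hand_in(): hands the job in, once; it reports no verdict.
Trained networks look in the newest picture that a camera, given by its name, has taken for a name from the list of things; names that differ only in an ending like _2 or _b are one class to them, and where a whole thing is asked for, a point or a joint stands for the part that bears it (a point fixed in the world has none). Each returns a list of dicts, best first, with "conf" (0 to 1); they miss things now and then, are a little off and sometimes report something else, mostly with a low value. They report only what shows in the picture. A call takes as long as a camera call. They do not tell look-alikes from the thing itself.
- cams.recognise(camera, thing): "box" ([left, top, width, height] in pixels, round what is visible of it).
- cams.outline_of(camera, thing): "region" (384x512 bool, what is visible of it) and "box" ([left, top, width, height] in pixels, round what is visible of it).
The state is a dict: "clock": time; "joint_pos": joint angles; "joint_velocities": joint speeds; "tau": joint torques, N m; "position": TCP position; "ee_rot": TCP orientation; "ft_force": force on the tool from outside, world axes, zero at the start; "torque": the same for the moment, N m; "grip_width": opening from 0.0 (shut) to 1.0 (fully open).
Only numpy, scipy, OpenCV 4.12 (cv2) and the standard library are available. Lean on these libraries where they do the work, as an engineer would, in place of code of your own. Each camera call takes 0.05 s, during which the arm holds its last target.

TASK

Tidy up the packing bench: put the red ribbon roll flat in the red dish, the yellow ribbon roll flat in the yellow dish, stand the date stamp upright in the small wooden tray, and set the scrubbing brush bristles down in the long white tray with the teal liner. Stamp and brush are turned lengthwise in their trays, and everything sits down inside its rim, not on it. Leave the black iron weight and the spice jar where they stand.

Things in the scene. Friction and masses are not known exactly. Their poses are not given: they have to be found in the camera images.
- roll_red: roll of crimson red ribbon, a squat solid ring lying flat: diameter 55 mm, height 32 mm (the small hole on top cannot be entered). Origin at the centre of its underside, z up. 60 g.
- roll_yellow: the same roll in yellow: diameter 55 mm, height 32 mm. Origin at the centre of its underside, z up. 60 g.
- stamp: hand date stamp standing upright on its rubber foot: 107 mm tall; a thick turned brown wooden grip (round about z, up to 32 mm in diameter, from 46 to 107 mm above the foot) over a narrow frame, 16 mm along its x and 52 mm along its y. Origin at the centre of its underside, z up. 110 g. It may be turned to any heading.
- brush: teal plastic hand scrubbing brush standing on its bristles, with a bow handle on top running lengthwise: 30 mm along its x, 85 mm along its y, 55 mm tall; solid to the fingers (nothing passes under the bow). Origin at the centre of its underside, z up. 70 g.
- dish_red: shallow round red dish fixed to the bench: outside diameter 84 mm, inside diameter 74 mm, rim 9 mm high, inner floor 4 mm above the bench with a white dot in the middle. Origin at the centre of its underside.
- dish_yellow: the same dish in yellow: inside diameter 74 mm, rim 9 mm high, floor 4 mm above the bench. Origin at the centre of its underside.
- tray_stamp: small oblong tray of pale wood with a dark liner, fixed to the bench: inside 36 mm along its x and 70 mm along its y, walls 5 mm thick, rim 10 mm high, inner floor 5 mm above the bench; a small screw tab beyond each end makes it 106 mm long over all. Origin at the centre of its underside. The stamp goes in with its y along the tray's y, either way round.
- tray_brush: long white tray with a teal liner, fixed to the bench: inside 48 mm along its x and 104 mm along its y, walls 5 mm thick, rim 10 mm high, inner floor 5 mm above the bench; a small screw tab beyond each end makes it 140 mm long over all. Origin at the centre of its underside. The brush goes in with its y along the tray's y, either way round.
- weight: bystander: black cast iron knob weight, diameter 52 mm, 50 mm tall. Origin at the centre of its underside. To be left alone (another like it stands far off behind, out of reach).
- spice_jar: bystander: small spice jar with a white lid, diameter 47 mm, 98 mm tall. Origin at the centre of its underside. To be left alone.
Not all that is in view belongs to the job. What is shaped like the tray_brush but green is not meant.

How it is judged:
At the end, for the whole second after the job is handed in: Each of the four rests on the floor of its own dock (height within 3 mm), within 14 mm of its centre, tilted less than 0.12 rad, stamp and brush within 0.5 rad of the tray's length; all released and at rest; weight and jar not moved more than 25 mm (horizontal distance between roll_red and dish_red below 0.014 m and z of roll_red in the frame of dish_red between 0.001 and 0.007 m and angle between each of roll_red, roll_yellow, stamp, brush's own z axis and vertical below 0.12 rad and linear speed of each of roll_red, roll_yellow, stamp, brush below 0.02 m/s and contact force between each of roll_red, roll_yellow, stamp, brush and the fingers below 0.1 N and horizontal distance between roll_yellow and dish_yellow below 0.014 m and z of roll_yellow in the frame of dish_yellow between 0.001 and 0.007 m and horizontal distance between stamp and tray_stamp below 0.014 m and z of stamp in the frame of tray_stamp between 0.002 and 0.008 m and angle between the y axis of stamp and the y axis of tray_stamp, either way round below 0.5 rad and horizontal distance between brush and tray_brush below 0.014 m and z of brush in the frame of tray_brush between 0.002 and 0.008 m and angle between the y axis of brush and the y axis of tray_brush, either way round below 0.5 rad); the robot touches nothing.
It fails at once if the iron weight is moved more than 25 mm from where it stood (distance of weight from where it was at the start of the episode above 0.025 m).
It fails at once if the spice jar is moved more than 25 mm from where it stood (distance of spice_jar from where it was at the start of the episode above 0.025 m).
It also fails if it takes over 99 s, if anything falls off the work surface, if the arm or the gripper's body presses on something with over 40 N, if the wrist force passes 120 N, or if a joint passes its speed limit or range.

## Working session

There is one attempt and no reset: what is moved stays moved. The work goes in short steps, Python scripts to look and compute and a shell command to move; the robot and the scene stay as the last step left them, time stands still between calls to the robot, and variables do not carry over. Pictures are saved under pics/ and viewed, and the job is handed in when it is done.

```bash
ls; mkdir -p pics
cat > h.py <<'E'
import numpy as np, cv2
from scipy.spatial.transform import Rotation as R
from workcell import manip, cams, hand_in
def save(name, img): cv2.imwrite('pics/'+name+'.png', img)
E
python3 - <<'E'
from h import *
o=manip.get_obs()
for k,v in o.items(): print(k,np.round(v,3))
for n in ['scene','top','wrist']:
    c=cams.camera(n); save(n+'0',c['color'])
    print(n,np.round(c['camera_matrix'],1).tolist(),np.round(c['distortion'],3), {k:np.round(c[k],3).tolist() for k in ('origin','attitude','T_tool_cam') if k in c})
E
```

```text
pics
clock 0.0
joint_pos [-1.301  0.333 -0.065  1.461  0.022  1.35  -0.089]
joint_velocities [ 0.     0.    -0.001  0.002 -0.001 -0.001  0.001]
tau [-0.0000e+00 -6.2545e+01  4.9000e-02 -3.9159e+01  1.6000e-02  1.0000e-02
  0.0000e+00]
position [0.18  0.598 0.196]
ee_rot [ 0.103  0.7   -0.104  0.699]
ft_force [-0.015 -0.37   0.175]
torque [0.036 0.016 0.02 ]
grip_width 1.001
scene [[412.4, 0.0, 265.4], [0.0, 412.4, 192.2], [0.0, 0.0, 1.0]] [-0.02  0.    0.    0.    0.  ] {'origin': [-0.51, -0.561, 0.646], 'attitude': [0.745, -0.424, 0.266, -0.44]}
top [[454.0, 0.0, 251.0], [0.0, 454.0, 187.4], [0.0, 0.0, 1.0]] [-0.089  0.     0.     0.     0.   ] {'origin': [0.318, 0.005, 1.217], 'attitude': [-0.705, 0.706, -0.056, 0.048]}
wrist [[334.4, 0.0, 256.0], [0.0, 334.4, 194.0], [0.0, 0.0, 1.0]] [-0.011  0.     0.     0.     0.   ] {'T_tool_cam': [[-0.001, -0.288, 0.958, -0.178], [1.0, -0.0, 0.001, -0.0], [-0.0, 0.958, 0.288, -0.072], [0.0, 0.0, 0.0, 1.0]]}
```

View pics/top0.png

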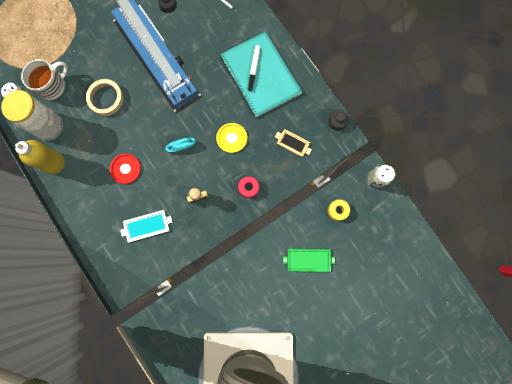

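View pics/scene0.png

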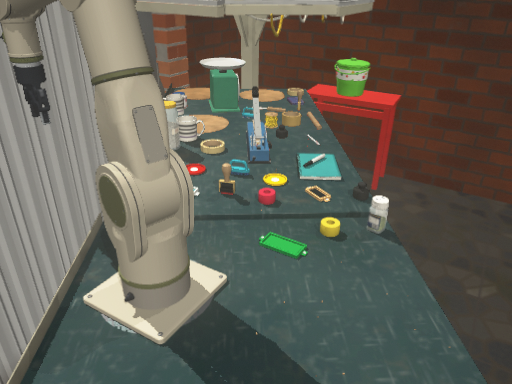

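View pics/wrist0.png

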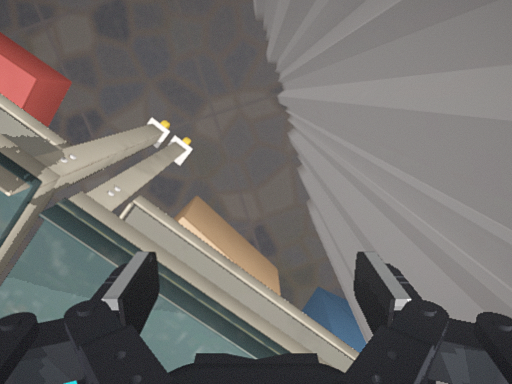

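The top view shows: the red roll at (248,187), yellow roll (339,210), stamp (196,195), brush (180,145), red dish (125,168), yellow dish (232,138), wooden tray (294,142), white/teal tray (146,226), weight (339,120) and jar (381,176).

Things that could be mistaken for them:
- The green tray at (309,260) looks like tray_brush.
- The tape ring at (104,97) looks like a roll.
- The teal book at (261,73) is the same colour as the brush.
- A black knob at (168,4) looks like the weight.

```bash
cat >> h.py <<'E'
def deproj(c, uv, d=None, T=None):
    """pixels -> world; d = depth, or (with z plane) use ray_plane"""
    uv=np.asarray(uv,float).reshape(-1,1,2)
    n=cv2.undistortPoints(uv,c['camera_matrix'],np.asarray(c['distortion'],float)).reshape(-1,2)
    ray=np.c_[n,np.ones(len(n))]
    if T is None:
        Rm=R.from_quat(c['attitude']).as_matrix(); t=np.asarray(c['origin'])
    else: Rm=T[:3,:3]; t=T[:3,3]
    return ray@Rm.T, t
def pts_depth(c,uv,d,T=None):
    r,t=deproj(c,uv,T=T); return r*np.asarray(d)[:,None]+t
def pts_plane(c,uv,z,T=None):
    r,t=deproj(c,uv,T=T); return t+r*((z-t[2])/r[:,2])[:,None]
def mask_pts(c,m,T=None):
    v,u=np.nonzero(m&(c['depth']>0)); return pts_depth(c,np.c_[u,v],c['depth'][v,u],T)
def toolT():
    o=manip.get_obs(); T=np.eye(4); T[:3,:3]=R.from_quat(o['ee_rot']).as_matrix(); T[:3,3]=o['position']; return T
E
python3 - <<'E'
from h import *
c=cams.camera('top')
names='roll_red roll_yellow stamp brush dish_red dish_yellow tray_stamp tray_brush weight spice_jar'.split()
for n in names:
    for r in cams.outline_of('top',n)[:3]:
        m=r['region']; P=mask_pts(c,m)
        if len(P)<5: print(n,r['conf'],r['box'],'few'); continue
        zt=np.percentile(P[:,2],95)
        v,u=np.nonzero(m)
        rect=cv2.minAreaRect(P[:,:2].astype(np.float32)*1000)
        print(n,round(r['conf'],2),np.round(r['box']).tolist(),'zmin/med/top',np.round([P[:,2].min(),np.median(P[:,2]),zt],3),'rect',np.round(rect[0]),np.round(rect[1]),round(rect[2],1))
img=cv2.resize(c['color'][90:300,90:420],None,fx=2.4,fy=2.4,interpolation=cv2.INTER_CUBIC); save('topcrop',img)
np.save('top_depth.npy',c['depth'])
# height of strip and objects
for uv in [(165,287),(320,182),(250,228),(60,250),(300,225),(200,260),(210,100),(30,120),(75,60),(104,97),(45,160)]:
    print(uv,np.round(pts_depth(c,[uv],[c['depth'][uv[1],uv[0]]])[0],3))
print(manip.get_obs()['clock'])
E
```

```text
roll_red 0.89 [238.0, 178.0, 19.0, 20.0] zmin/med/top [0.    0.031 0.034] rect [495.  -0.] [52. 53.] 0.3
roll_yellow 0.77 [330.0, 196.0, 19.0, 24.0] zmin/med/top [-0.009  0.03   0.035] rect [ 438. -244.] [54. 65.] 45.4
stamp 0.53 [189.0, 189.0, 16.0, 14.0] zmin/med/top [0.006 0.097 0.107] rect [467. 131.] [28. 46.] 38.5
brush 0.59 [165.0, 137.0, 33.0, 19.0] zmin/med/top [0.011 0.023 0.054] rect [610. 182.] [23. 81.] 17.7
dish_red 0.92 [111.0, 155.0, 30.0, 28.0] zmin/med/top [-0.005  0.004  0.01 ] rect [550. 334.] [80. 79.] 64.0
dish_red 0.46 [330.0, 108.0, 20.0, 25.0] zmin/med/top [-0.001  0.03   0.051] rect [ 684. -249.] [50. 50.] 21.7
dish_yellow 0.86 [219.0, 124.0, 29.0, 26.0] zmin/med/top [-0.007  0.005  0.01 ] rect [636.  45.] [80. 84.] 89.6
tray_stamp 0.61 [276.0, 130.0, 37.0, 26.0] zmin/med/top [-0.004  0.006  0.012] rect [ 621. -123.] [106.  48.] 62.7
tray_brush 0.72 [120.0, 207.0, 54.0, 34.0] zmin/med/top [-0.006  0.005  0.011] rect [395. 273.] [ 65. 142.] 13.2
tray_brush 0.64 [281.0, 249.0, 56.0, 24.0] zmin/med/top [-0.008  0.005  0.01 ] rect [ 301. -162.] [143.  61.] 89.7
weight 0.7 [330.0, 107.0, 18.0, 27.0] zmin/med/top [-0.001  0.03   0.051] rect [ 684. -249.] [52. 51.] 89.1
spice_jar 0.58 [367.0, 164.0, 27.0, 25.0] zmin/med/top [-0.001  0.092  0.1  ] rect [ 526. -347.] [65. 46.] 4.5
(165, 287) [ 0.192  0.319 -0.568]
(320, 182) [ 0.604 -0.291 -0.571]
(250, 228) [ 0.43  -0.012 -0.727]
(60, 250) [ 0.332  0.692 -0.451]
(300, 225) [ 0.396 -0.14   0.001]
(200, 260) [ 0.295  0.199 -0.716]
(210, 100) [0.745 0.105 0.001]
(30, 120) [0.642 0.535 0.161]
(75, 60) [0.869 0.497 0.001]
(104, 97) [0.756 0.405 0.002]
(45, 160) [0.551 0.51  0.115]
0.7
```

View pics/topcrop.png

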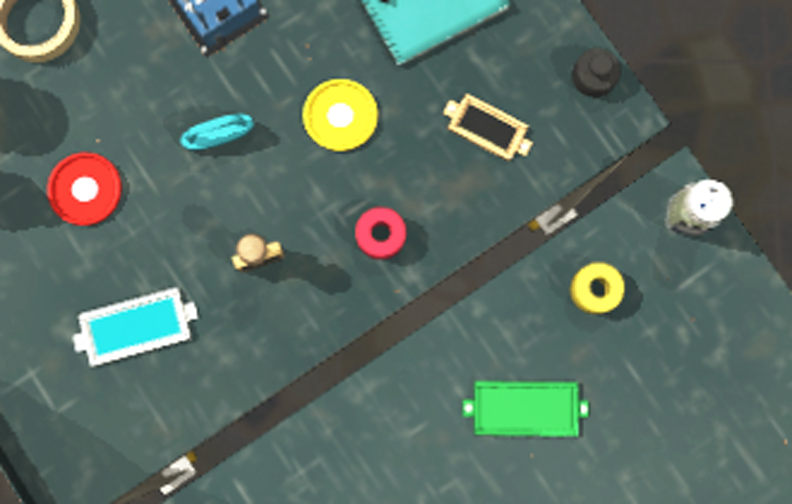

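Run:
```python
from h import *
c=cams.camera('top')
def out(n,i=0):
    L=cams.outline_of('top',n); return [r for r in L if r['conf']>.4]
def rep(n,z,zlo):
    for r in out(n):
        m=r['region']; k=m&(c['depth']>0); v,u=np.nonzero(k); P=pts_depth(c,np.c_[u,v],c['depth'][v,u])
        s=P[:,2]>zlo; uv=np.c_[u,v][s]
        Q=(pts_plane(c,uv,z)[:,:2]*1000).astype(np.float32)
        rect=cv2.minAreaRect(Q); b=cv2.boxPoints(rect); e1=b[1]-b[0]; e2=b[2]-b[1]
        e=e1 if np.hypot(*e1)>np.hypot(*e2) else e2
        circ=cv2.minEnclosingCircle(Q)
        C=np.cov(Q.T); w,V=np.linalg.eigh(C)
        print(n,len(Q),'rect c',np.round(rect[0],1),np.round(rect[1]),'long yaw',round(np.degrees(np.arctan2(e[1],e[0])),1),'pca yaw',round(np.degrees(np.arctan2(V[1,1],V[0,1])),1),'circ',np.round(circ[0],1),round(circ[1],1),'mean',np.round(Q.mean(0),1))
rep('roll_red',.032,.025);rep('roll_yellow',.032,.025);rep('stamp',.1,.085)
rep('brush',.02,-.1);rep('brush',.05,.04);rep('dish_red',.009,-1);rep('dish_yellow',.009,-1);rep('tray_stamp',.008,-1);rep('tray_brush',.008,-1)
# stamp frame: points around
v,u=np.mgrid[175:215,175:215]; v=v.ravel();u=u.ravel(); P=pts_depth(c,np.c_[u,v],c['depth'][v,u]); 
s=(P[:,2]>.01)&(P[:,2]<.06); Q=P[s]; print('stamp frame pts',len(Q)); 
Q2=(Q[:,:2]*1000).astype(np.float32); rect=cv2.minAreaRect(Q2); print(rect); print(np.round(Q*1000).astype(int).tolist()[:30])
T=toolT(); print(np.round(T,3))
```

```text
roll_red 276 rect c [ 4.959e+02 -4.000e-01] [53. 51.] long yaw 90.0 pca yaw 84.5 circ [4.962e+02 3.000e-01] 27.5 mean [4.96e+02 4.00e-01]Traceback (most recent call last):
  File "<stdin>", line 15, in <module>
  File "<stdin>", line 9, in rep
  File "h.py", line 17, in pts_plane
    r,t=deproj(c,uv,T=T); return t+r*((z-t[2])/r[:,2])[:,None]
        ~~~~~~^^^^^^^^^^
  File "h.py", line 8, in deproj
    n=cv2.undistortPoints(uv,c['camera_matrix'],np.asarray(c['distortion'],float)).reshape(-1,2)
      ~~~~~~~~~~~~~~~~~~~^^^^^^^^^^^^^^^^^^^^^^^^^^^^^^^^^^^^^^^^^^^^^^^^^^^^^^^^^
cv2.error: OpenCV(4.12.0) /io/opencv/modules/calib3d/src/undistort.dispatch.cpp:347: error: (-215:Assertion failed) CV_IS_MAT(_src) && CV_IS_MAT(_dst) && (_src->rows == 1 || _src->cols == 1) && (_dst->rows == 1 || _dst->cols == 1) && _src->cols + _src->rows - 1 == _dst->rows + _dst->cols - 1 && (CV_MAT_TYPE(_src->type) == CV_32FC2 || CV_MAT_TYPE(_src->type) == CV_64FC2) && (CV_MAT_TYPE(_dst->type) == CV_32FC2 || CV_MAT_TYPE(_dst->type) == CV_64FC2) in function 'cvUndistortPointsInternal'
```

A second roll_yellow candidate had no points above the height cut, so I'll skip empty ones.

```bash
cat > meas.py <<'E'
from h import *
c=cams.camera('top')
def rep(n,z,zlo):
    for r in cams.outline_of('top',n):
        if r['conf']<.4: continue
        m=r['region']; k=m&(c['depth']>0); v,u=np.nonzero(k); P=pts_depth(c,np.c_[u,v],c['depth'][v,u])
        s=P[:,2]>zlo; uv=np.c_[u,v][s]
        if len(uv)<5: print(n,r['conf'],r['box'],'skip'); continue
        Q=(pts_plane(c,uv,z)[:,:2]*1000).astype(np.float32)
        rect=cv2.minAreaRect(Q); b=cv2.boxPoints(rect); e1=b[1]-b[0]; e2=b[2]-b[1]
        e=e1 if np.hypot(*e1)>np.hypot(*e2) else e2
        circ=cv2.minEnclosingCircle(Q)
        w,V=np.linalg.eigh(np.cov(Q.T))
        print(n,len(Q),'rect',np.round(rect[0],1).tolist(),np.round(rect[1]).tolist(),'yaw',round(np.degrees(np.arctan2(e[1],e[0])),1),'pca',round(np.degrees(np.arctan2(V[1,1],V[0,1])),1),'circ',np.round(circ[0],1).tolist(),round(circ[1],1),'mean',np.round(Q.mean(0),1).tolist())
E
python3 - <<'E'
from meas import *
rep('roll_red',.032,.025);rep('roll_yellow',.032,.025);rep('stamp',.1,.085)
rep('brush',.02,-.1);rep('brush',.05,.04);rep('dish_red',.009,-1);rep('dish_yellow',.009,-1);rep('tray_stamp',.008,-1);rep('tray_brush',.008,-1)
v,u=np.mgrid[175:215,175:215]; v=v.ravel();u=u.ravel(); P=pts_depth(c,np.c_[u,v],c['depth'][v,u]); 
s=(P[:,2]>.01)&(P[:,2]<.06); Q=P[s]; print('stamp frame pts',len(Q)); 
Q2=(Q[:,:2]*1000).astype(np.float32); rect=cv2.minAreaRect(Q2); print(rect); print(np.round(Q*1000).astype(int).tolist()[:30])
T=toolT(); print(np.round(T,3))
E
```

```text
roll_red 238 rect [494.6, 0.9] [50.0, 48.0] yaw 89.9 pca 67.1 circ [494.5, 1.0] 26.1 mean [494.6000061035156, 1.0]
roll_yellow 258 rect [433.8, -239.5] [50.0, 53.0] yaw -46.2 pca 134.1 circ [433.7, -239.0] 27.1 mean [433.6000061035156, -239.10000610351562]
stamp 0.66 [276.0, 126.9, 33.9, 31.9] skip
stamp 132 rect [467.0, 131.5] [30.0, 30.0] yaw 0.8 pca 74.7 circ [467.9, 131.5] 16.1 mean [467.8999938964844, 131.5]
brush 289 rect [612.5, 182.5] [31.0, 81.0] yaw -73.7 pca 107.0 circ [611.4, 182.1] 40.6 mean [612.0999755859375, 182.60000610351562]
brush 93 rect [612.7, 182.0] [13.0, 62.0] yaw -72.9 pca 107.4 circ [612.2, 181.9] 30.8 mean [613.0999755859375, 181.3000030517578]
dish_red 684 rect [550.0, 333.3] [78.0, 80.0] yaw -43.8 pca 127.9 circ [549.9, 334.9] 41.3 mean [549.5, 334.5]
dish_yellow 655 rect [633.8, 45.9] [77.0, 79.0] yaw -0.0 pca -176.1 circ [634.5, 44.4] 41.3 mean [634.9000244140625, 45.29999923706055]
dish_yellow 321 rect [687.8, -249.6] [51.0, 60.0] yaw -45.2 pca 139.8 circ [688.2, -249.4] 30.7 mean [687.5, -250.1999969482422]
tray_stamp 551 rect [621.1, -123.1] [103.0,
[... 506 characters left out ...]
97326660156, 131.67794799804688), (14.782912254333496, 51.87154006958008), 19.870914459228516)
[[482, 115, 43], [483, 112, 41], [482, 109, 43], [480, 120, 42], [480, 117, 44], [479, 114, 46], [480, 112, 42], [479, 109, 49], [477, 120, 44], [477, 117, 47], [477, 114, 44], [477, 112, 45], [477, 109, 44], [479, 108, 27], [474, 120, 44], [474, 117, 48], [474, 114, 46], [474, 112, 43], [474, 109, 46], [474, 107, 44], [472, 120, 44], [471, 117, 46], [472, 114, 44], [472, 112, 45], [472, 109, 45], [472, 106, 45], [469, 119, 46], [469, 117, 48], [469, 114, 45], [473, 111, 17]]
[[ 0.     0.289  0.957  0.18 ]
 [ 0.     0.957 -0.289  0.598]
 [-1.     0.     0.     0.197]
 [ 0.     0.     0.     1.   ]]
```

```bash
cat >> h.py <<'E'
def go(x,y,z,head=None):
    """print tool-frame delta (mm, turn about tool x in rad) to TCP target in mm, after turning first"""
    T=toolT(); Rm=T[:3,:3]
    cur=np.degrees(np.arctan2(Rm[1,1],Rm[0,1]))
    d=np.array([x,y,z])/1000-T[:3,3]
    print('pos',np.round(T[:3,3]*1000,1),'jaw heading',round(cur,2),'tool x',np.round(Rm[:,0],3))
    print('delta tool mm (no turn)',np.round(Rm.T@d*1000,1))
    if head is not None:
        t=(head-cur+90)%180-90
        R2=R.from_euler('z',t,degrees=True).as_matrix()@Rm
        print('turn about tool x rad',round(-np.radians(t),3),'then delta',np.round(R2.T@d*1000,1))
    o=manip.get_obs(); print('clock',round(o['clock'],2),'F',np.round(o['ft_force'],1),'grip',round(o['grip_width']*85.4,1),'j',np.round(o['joint_pos'],2))
E
python3 -m handwheel '0 -30 30 0 0 0 85;0 -30 30 0 0 0 85;0 -30 30 0 0 0 85;0 -30 30 0 0 0 85;0 -30 30 0 0 0 85;0 -30 30 0 0 0 85;0 -30 30 0 0 0 85;0 -30 30 0 0 0 85' 30
python3 -c "
from h import *
go(495,0,150,18)"
```

```text
clock: 2.15
position: [0.3415, 0.2978, 0.1968]
ee_rot: [0.103, 0.699, -0.103, 0.7]
ft_force: [1.2, -0.2, -0.2]
grip_width: 0.994
pos [341.5 297.8 196.8] jaw heading 73.22 tool x [ 0.     0.001 -1.   ]
delta tool mm (no turn) [  46.7 -240.9  232.9]
turn about tool x rad 0.964 then delta [ 46.9  53.9 330.6]
clock 2.15 F [ 1.2 -0.2 -0.2] grip 84.9 j [-0.97 -0.06  0.14  1.9   0.01  1.3   0.45]
```

```bash
python3 -m handwheel '0 0 0 0.12 0 0 85;0 0 0 0.12 0 0 85;0 0 0 0.12 0 0 85;0 0 0 0.12 0 0 85;0 0 0 0.12 0 0 85;0 0 0 0.12 0 0 85;0 0 0 0.12 0 0 85;0 0 0 0.12 0 0 85' | head -2
python3 -m handwheel '0 7 42 0 0 0 85;0 7 42 0 0 0 85;0 7 42 0 0 0 85;0 7 42 0 0 0 85;0 7 42 0 0 0 85;0 7 42 0 0 0 85;0 7 42 0 0 0 85;0 5 35 0 0 0 85'
python3 -c "
from h import *
go(495,0,150,18)
T=toolT()@cams.camera('wrist')['T_tool_cam']
c=cams.camera('wrist'); save('w1',c['color'])
for r in cams.outline_of('wrist','roll_red')[:2]:
    P=mask_pts(c,r['region'],T); P=P[P[:,2]>.025]
    print(r['conf'],len(P), cv2.minEnclosingCircle((P[:,:2]*1000).astype(np.float32)) if len(P) else '', np.median(P[:,2]))
"
```

```text
clock: 2.95
position: [0.3409, 0.2994, 0.1967]
clock: 3.75
position: [0.4959, 0.0014, 0.1969]
ee_rot: [0.415, 0.572, -0.415, 0.573]
ft_force: [0.4, 1.2, 0.7]
grip_width: 0.995
pos [495.9   1.4 196.9] jaw heading 18.16 tool x [ 0.001  0.    -1.   ]
delta tool mm (no turn) [46.9 -1.3  1.1]
turn about tool x rad 0.003 then delta [46.9 -1.3  1.1]
clock 3.75 F [0.4 1.2 0.7] grip 84.9 j [-0.61  0.03  0.53  1.82 -0.02  1.3   0.24]
0.93 1724 ((495.5191955566406, 3.8694381713867188), 27.243356704711914) 0.03249165376538471
0.68 1323 ((469.638671875, 129.8414306640625), 18.245071411132812) 0.098868838998181
```

View pics/w1.png

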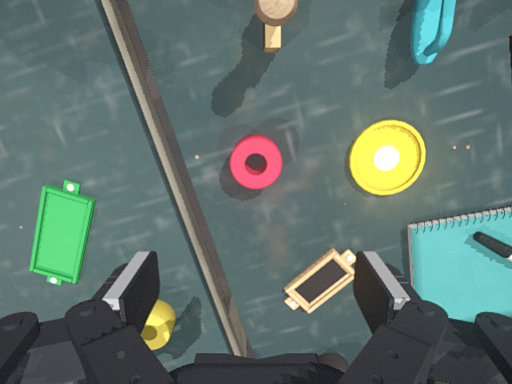

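```bash
python3 -m handwheel '45 0 1 0 0 0 85;45 0 0 0 0 0 85;45 0 0 0 0 0 85;35 0 0 0 0 0 85;20 0 0 0 0 0 85;0 0 0 0 0 0 85'
python3 -m handwheel '0 0 0 0 0 0 40;0 0 0 0 0 0 40;0 0 0 0 0 0 40;0 0 0 0 0 0 40;0 0 0 0 0 0 40;0 0 0 0 0 0 40;0 0 0 0 0 0 40;0 0 0 0 0 0 40' 35
```

```text
clock: 4.5
position: [0.4929, 0.0036, 0.0041]
ee_rot: [0.413, 0.574, -0.415, 0.572]
ft_force: [-0.0, -0.3, -0.1]
grip_width: 0.995
clock: 5.3
position: [0.4954, 0.0028, 0.0066]
ee_rot: [0.415, 0.573, -0.415, 0.573]
ft_force: [-0.1, -0.2, -0.6]
grip_width: 0.47
```

```bash
python3 -c "
from h import *
c=cams.camera('wrist'); save('w2',c['color']); go(495,2,7,18)
c=cams.camera('scene'); save('s2',cv2.resize(c['color'][120:260,180:400],None,fx=3.5,fy=3.5))
"
```

```text
pos [495.3   2.8   6.6] jaw heading 18.22 tool x [-0.  0. -1.]
delta tool mm (no turn) [-0.4 -0.6  0.6]
turn about tool x rad 0.004 then delta [-0.4 -0.6  0.6]
clock 5.35 F [-1.3 -0.1  0.1] grip 39.9 j [-0.56  0.27  0.51  2.02 -0.17  0.89  0.37]
```

View pics/w2.png

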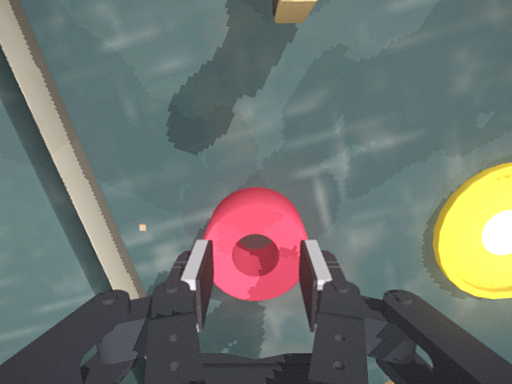

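View pics/s2.png

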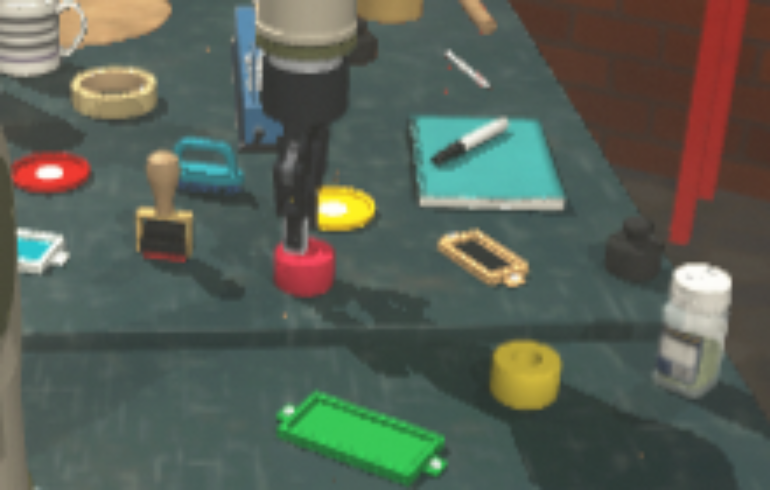

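```bash
python3 -c "
from h import *
T=toolT()
c=cams.camera('wrist'); Tc=np.linalg.inv(c['T_tool_cam'])
def pr(p):
    q=Tc@np.r_[p,1]; uv,_=cv2.projectPoints(q[:3].reshape(1,1,3),np.zeros(3),np.zeros(3),c['camera_matrix'],np.asarray(c['distortion'])); return uv.ravel().round(0)
for y in (-.02,-.0275,.02,.0275): print(y,'tip',pr([0,y,0]),'grasp',pr([-.019,y,0]))
for r in cams.outline_of('wrist','roll_red')[:1]:
    P=mask_pts(c,r['region'],T@c['T_tool_cam']); print(np.percentile(P,[0,5,50,95,100],axis=0).round(3)); P=P[P[:,2]>.025]
    print(r['conf'],len(P), cv2.minEnclosingCircle((P[:,:2]*1000).astype(np.float32)))
d=c['depth']; K=T@c['T_tool_cam']
for uv in [(205,265),(205,300),(195,250),(310,265),(312,300),(180,340),(256,205),(256,290),(220,215)]: print(uv,'world',pts_depth(c,[uv],[d[uv[1],uv[0]]],K).round(3),'tool',pts_depth(c,[uv],[d[uv[1],uv[0]]],c['T_tool_cam']).round(3))
"
```

```text
-0.02 tip [220. 226.] grasp [216. 240.]
-0.0275 tip [207. 226.] grasp [202. 240.]
0.02 tip [290. 226.] grasp [293. 240.]
0.0275 tip [303. 226.] grasp [308. 240.]
[[ 0.469 -0.049 -0.001]
 [ 0.476 -0.022  0.007]
 [ 0.496  0.003  0.032]
 [ 0.516  0.024  0.033]
 [ 0.533  0.026  0.047]]
0.95 6548 ((497.0484619140625, -1.6690101623535156), 27.485214233398438)
(205, 265) world [[0.474 0.006 0.069]] tool [[-0.062 -0.019 -0.009]]
(205, 300) world [[ 0.478 -0.007  0.072]] tool [[-0.065 -0.019  0.004]]
(195, 250) world [[0.469 0.006 0.06 ]] tool [[-0.053 -0.024 -0.011]]
(310, 265) world [[0.512 0.02  0.072]] tool [[-0.065  0.021 -0.011]]
(312, 300) world [[0.514 0.012 0.082]] tool [[-0.075  0.021 -0.003]]
(180, 340) world [[0.474 0.013 0.118]] tool [[-0.112 -0.017 -0.016]]
(256, 205) world [[0.489 0.023 0.032]] tool [[-0.025  0.001 -0.021]]
(256, 290) world [[ 0.504 -0.021  0.032]] tool [[-0.025  0.001  0.025]]
(220, 215) world [[0.474 0.013 0.031]] tool [[-0.024 -0.017 -0.016]]
```

```bash
python3 -c "
from h import *
c=cams.camera('wrist'); d=c['depth']
for (u0,u1) in [(180,222),(290,332)]:
    v,u=np.mgrid[225:335,u0:u1]; v=v.ravel();u=u.ravel()
    P=pts_depth(c,np.c_[u,v],d[v,u],c['T_tool_cam']); s=(P[:,0]<-.034)&(d[v,u]>0); P=P[s]
    i=np.argsort(-P[:,0])[:8]; print(P[i].round(3).tolist()); print(np.percentile(P,[1,50,99],axis=0).round(3))
img=c['color'][180:384,130:380]; save('w3',cv2.resize(img,None,fx=3,fy=2.9,interpolation=cv2.INTER_CUBIC))
s=cams.camera('scene'); ds=s['depth']
import numpy as np
v,u=np.mgrid[150:200,255:285]; P=pts_depth(s,np.c_[u.ravel(),v.ravel()],ds[v.ravel(),u.ravel()])
for uv in [(264,190),(266,188),(265,185),(264,180),(265,170),(268,194),(263,192),(262,188)]: print(uv,pts_depth(s,[uv],[ds[uv[1],uv[0]]]).round(3), s['color'][uv[1],uv[0]])
"
```

```text
[[-0.036, -0.019, 0.005], [-0.036, -0.019, 0.007], [-0.036, -0.019, 0.006], [-0.037, -0.019, -0.006], [-0.037, -0.019, 0.008], [-0.037, -0.019, 0.007], [-0.037, -0.019, -0.004], [-0.037, -0.019, 0.005]]
[[-0.109 -0.031 -0.017]
 [-0.071 -0.02  -0.01 ]
 [-0.039 -0.015  0.011]]
[[-0.036, 0.021, 0.006], [-0.036, 0.021, 0.005], [-0.037, 0.021, 0.007], [-0.037, 0.021, -0.005], [-0.037, 0.021, 0.009], [-0.037, 0.02, 0.006], [-0.037, 0.021, -0.003], [-0.037, 0.02, -0.006]]
[[-0.109  0.016 -0.017]
 [-0.07   0.021 -0.01 ]
 [-0.039  0.032  0.011]]
(264, 190) [[ 0.468 -0.009  0.053]] [57 59 59]
(266, 188) [[ 0.476 -0.011  0.057]] [ 99 102 100]
(265, 185) [[ 0.466 -0.013  0.072]] [59 61 62]
(264, 180) [[ 0.45  -0.018  0.098]] [55 58 57]
(265, 170) [[ 0.435 -0.029  0.139]] [52 55 54]
(268, 194) [[ 0.488 -0.012  0.031]] [ 97  75 246]
(263, 192) [[ 0.469 -0.005  0.045]] [111 107 188]
(262, 188) [[ 0.464 -0.004  0.061]] [54 56 56]
```

View pics/w3.png

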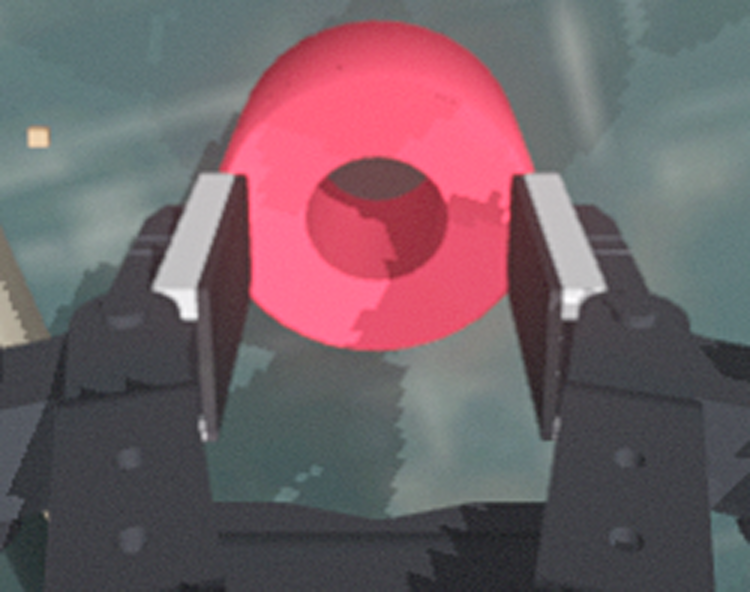

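```bash
python3 -c "
from h import *
print(manip.tcp_to_grasp, [a for a in dir(manip) if a[0]!='_'])
"
python3 -m handwheel '-20 0 0 0 0 0 85;-20 0 0 0 0 0 85;0 0 0 0 0 0 0;0 0 0 0 0 0 0;0 0 0 0 0 0 0;0 0 0 0 0 0 0;0 0 0 0 0 0 0;0 0 0 0 0 0 0'
python3 -m handwheel '0 0 0 0 0 0 0;0 0 0 0 0 0 0;0 0 0 0 0 0 0;0 0 0 0 0 0 0'
python3 -c "
from h import *
c=cams.camera('wrist'); d=c['depth']; save('w4',c['color'])
v,u=np.mgrid[200:384,150:360]; v=v.ravel();u=u.ravel()
P=pts_depth(c,np.c_[u,v],d[v,u],c['T_tool_cam']); s=(P[:,0]<-.02)&(P[:,0]>-.1)&(d[v,u]>0)&(abs(P[:,2])<.02); P=P[s]
print(np.sort(P[:,0])[::-1][:400:40].round(3), P[np.argsort(-P[:,0])[:10]].round(3).tolist())
"
```

```text
0.0187 ['MotionError', 'get_obs', 'tcp_to_grasp']
clock: 6.4
position: [0.4952, 0.0028, 0.0463]
ee_rot: [0.414, 0.573, -0.415, 0.573]
ft_force: [-0.1, 0.1, -0.1]
grip_width: 0.003
clock: 6.8
position: [0.4954, 0.0028, 0.0466]
ee_rot: [0.415, 0.573, -0.414, 0.573]
ft_force: [-0.3, -0.3, 0.4]
grip_width: -0.004
[-0.038 -0.041 -0.042 -0.043 -0.044 -0.045 -0.045 -0.046 -0.047 -0.047] [[-0.038, 0.001, -0.009], [-0.039, 0.007, -0.01], [-0.039, -0.003, -0.01], [-0.039, -0.005, -0.01], [-0.039, -0.0, -0.01], [-0.039, -0.001, -0.01], [-0.039, 0.007, -0.01], [-0.039, 0.003, -0.01], [-0.04, -0.001, -0.01], [-0.04, 0.002, -0.01]]
```

View pics/w4.png

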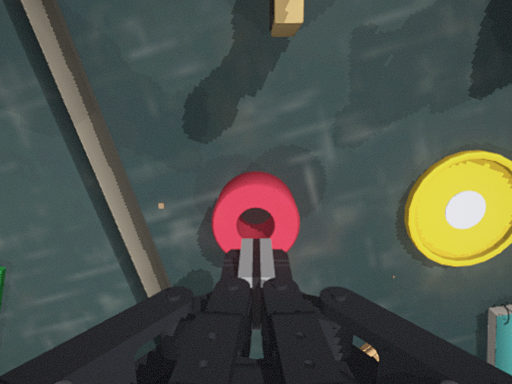

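Both the wrist and scene cameras put the real finger ends about 36 mm behind the reported TCP, so the fingers closed above the roll. The statement says they end at the TCP, so this disagrees. I'll correct for the measured offset and go down in stages, watching the force.

```bash
python3 -m handwheel '0 0 0 0 0 0 85;0 0 0 0 0 0 85;0 0 0 0 0 0 85;0 0 0 0 0 0 85;0 0 0 0 0 0 85;0 0 0 0 0 0 85;20 0 0 0 0 0 85;20 0 0 0 0 0 85'
python3 -m handwheel '10 0 0 0 0 0 85;10 0 0 0 0 0 85;0 0 0 0 0 0 85'
python3 -c "
from h import *
c=cams.camera('wrist'); d=c['depth']; save('w5',c['color'])
for a,b in [(60,256),(256,450)]:
    v,u=np.mgrid[200:384,a:b]; v=v.ravel();u=u.ravel()
    P=pts_depth(c,np.c_[u,v],d[v,u],c['T_tool_cam']); s=(P[:,0]<-.03)&(P[:,0]>-.1)&(d[v,u]>0)&(abs(P[:,2])<.0115)&(abs(P[:,1])>.03); P=P[s]
    print(np.sort(P[:,0])[::-1][:200:20].round(3),P[np.argsort(-P[:,0])[:3]].round(3).tolist())
"
```

```text
clock: 7.65
position: [0.496, 0.003, 0.0065]
ee_rot: [0.415, 0.573, -0.414, 0.573]
ft_force: [-0.5, 0.2, -0.9]
grip_width: 0.994
clock: 7.95
position: [0.4947, 0.0027, -0.0143]
ee_rot: [0.414, 0.573, -0.415, 0.572]
ft_force: [-0.1, -0.3, 0.5]
grip_width: 0.998
[-0.048 -0.049 -0.05  -0.051 -0.051 -0.052 -0.052 -0.052 -0.053 -0.053] [[-0.048, -0.042, 0.003], [-0.048, -0.042, -0.002], [-0.048, -0.042, 0.002]]
[-0.048 -0.049 -0.05  -0.05  -0.051 -0.051 -0.052 -0.052 -0.053 -0.053] [[-0.048, 0.044, 0.008], [-0.048, 0.043, -0.0], [-0.048, 0.043, 0.003]]
```

View pics/w5.png

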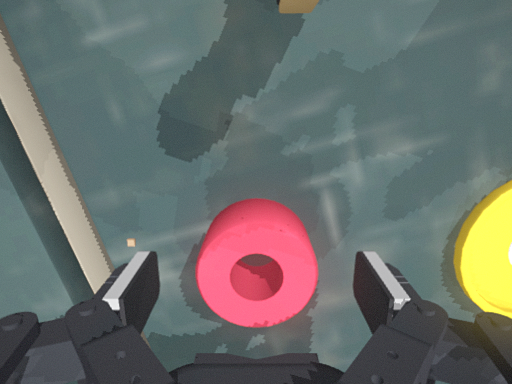

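```bash
python3 -m handwheel '8 0 0 0 0 0 85;8 0 0 0 0 0 85;0 0 0 0 0 0 85;0 0 0 0 0 0 45;0 0 0 0 0 0 45;0 0 0 0 0 0 45;0 0 0 0 0 0 45;0 0 0 0 0 0 45' 35
python3 -m handwheel '0 0 0 0 0 0 45;0 0 0 0 0 0 45;-30 0 0 0 0 0 45;-30 0 0 0 0 0 45;0 0 0 0 0 0 45'
python3 -c "
from h import *
c=cams.camera('wrist');save('w6',c['color']); go(550,334,40,18)
"
```

```text
clock: 8.8
position: [0.4956, 0.0028, -0.0289]
ee_rot: [0.415, 0.573, -0.414, 0.573]
ft_force: [-1.3, 0.1, 5.4]
grip_width: 0.626
clock: 9.3
position: [0.498, 0.003, 0.0341]
ee_rot: [0.416, 0.571, -0.413, 0.574]
ft_force: [0.6, 0.7, -1.1]
grip_width: 0.62
pos [496.8   3.2  32.3] jaw heading 18.22 tool x [ 0.004  0.001 -1.   ]
delta tool mm (no turn) [  -7.1  154.  -297.6]
turn about tool x rad 0.004 then delta [  -7.1  152.8 -298.2]
clock 9.35 F [ 0.2 -0.6 -1.4] grip 53.2 j [-0.58  0.23  0.53  2.   -0.14  0.94  0.35]
```

View pics/w6.png

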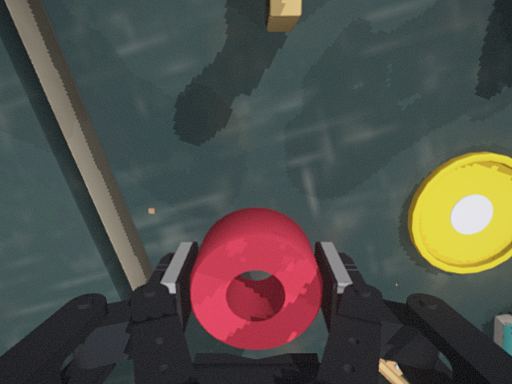

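```bash
python3 -m handwheel '-35 0 0 0 0 0 45;-34 0 0 0 0 0 45;0 15 -30 0 0 0 45;0 20 -40 0 0 0 45;0 20 -40 0 0 0 45;0 20 -40 0 0 0 45;0 20 -40 0 0 0 45;0 20 -40 0 0 0 45'
python3 -m handwheel '0 20 -38 0 0 0 45;0 19 -30 0 0 0 45;0 0 0 0 0 0 45;0 0 0 0 0 0 45'
python3 -c "
from h import *
go(550,334,-24,18)
T=toolT()@cams.camera('wrist')['T_tool_cam']
c=cams.camera('wrist'); save('w7',c['color'])
for n in ['dish_red','roll_red']:
  for r in cams.outline_of('wrist',n)[:2]:
    P=mask_pts(c,r['region'],T)
    print(n,r['conf'],r['box'],len(P), np.array(cv2.minEnclosingCircle((P[:,:2]*1000).astype(np.float32))[0]).round(1),P.mean(0).round(4))
"
```

```text
clock: 10.15
position: [0.5321, 0.259, 0.0983]
ee_rot: [0.414, 0.573, -0.415, 0.573]
ft_force: [1.5, -0.0, 0.3]
grip_width: 0.621
clock: 10.55
position: [0.5478, 0.3342, 0.0978]
ee_rot: [0.413, 0.573, -0.415, 0.573]
ft_force: [-0.6, -1.2, -0.7]
grip_width: 0.621
pos [547.8 334.2  97.8] jaw heading 18.3 tool x [-0.002 -0.002 -1.   ]
delta tool mm (no turn) [121.8   2.3   0.8]
turn about tool x rad 0.005 then delta [121.8   2.3   0.7]
clock 10.55 F [-0.6 -1.2 -0.7] grip 53.0 j [-0.89  0.45  0.36  1.55 -0.17  1.17 -0.18]
dish_red 0.86 [207.6, 130.8, 101.7, 87.2] 6632 [550.3 334.4] [0.5484 0.3417 0.0062]
roll_red 0.8 [190.8, 207.3, 131.8, 141.7] 14559 [571.6 262.5] [0.5486 0.3329 0.1531]
```

View pics/w7.png

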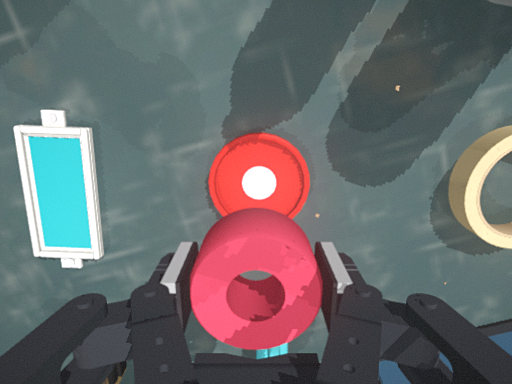

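```bash
python3 -m handwheel '40 2 1 0 0 0 45;40 0 0 0 0 0 45;25 0 0 0 0 0 45;10 0 0 0 0 0 45;4 0 0 0 0 0 45;0 0 0 0 0 0 45'
python3 -c "
from h import *
go(550,334,-25)"
```

```text
clock: 11.35
position: [0.5513, 0.3337, -0.0185]
ee_rot: [0.415, 0.573, -0.414, 0.573]
ft_force: [-0.9, 0.1, -0.5]
grip_width: 0.626
pos [551.3 333.7 -18.5] jaw heading 18.2 tool x [ 0.001  0.001 -1.   ]
delta tool mm (no turn) [ 6.5 -1.1 -0.7]
clock 11.35 F [-0.9  0.1 -0.5] grip 53.5 j [-0.86  0.58  0.33  1.63 -0.22  0.97 -0.14]
```

```bash
python3 -m handwheel '3 -1 0 0 0 0 45;2 0 0 0 0 0 45;0 0 0 0 0 0 45;0 0 0 0 0 0 45'
python3 -c "
from h import *
go(550,334,-25)"
```

```text
clock: 11.75
position: [0.5499, 0.3336, -0.024]
ee_rot: [0.415, 0.573, -0.414, 0.573]
ft_force: [0.2, -0.2, -0.8]
grip_width: 0.624
pos [549.9 333.6 -24. ] jaw heading 18.23 tool x [ 0.  0. -1.]
delta tool mm (no turn) [ 1.   0.3 -0.4]
clock 11.75 F [ 0.2 -0.2 -0.8] grip 53.3 j [-0.86  0.59  0.33  1.63 -0.22  0.96 -0.14]
```

```bash
python3 -m handwheel '1 0 0 0 0 0 45;0 0 0 0 0 0 60;0 0 0 0 0 0 75;0 0 0 0 0 0 85;0 0 0 0 0 0 85;0 0 0 0 0 0 85;-40 0 0 0 0 0 85;-40 0 0 0 0 0 85'
python3 -m handwheel '-40 0 0 0 0 0 85;-20 0 0 0 0 0 85'
python3 - <<'E'
from meas import *
save('t8',cv2.resize(c['color'][100:300,90:390],None,fx=2.5,fy=2.5))
T=toolT()
w=cams.camera('wrist'); save('w8',w['color']); T=T@w['T_tool_cam']
for n in ['roll_red','dish_red']:
  for r in cams.outline_of('wrist',n)[:1]:
    P=mask_pts(w,r['region'],T)
    print(n,r['conf'],r['box'],np.percentile(P[:,2],[5,50,95]).round(4))
    if n=='roll_red': P=P[P[:,2]>.03]
    print(np.array(cv2.minEnclosingCircle((P[:,:2]*1000).astype(np.float32))[0]).round(1))
go(612,182,60,17)
E
```

```text
clock: 12.55
position: [0.5488, 0.3328, 0.0545]
ee_rot: [0.414, 0.573, -0.415, 0.573]
ft_force: [0.1, 0.4, -0.0]
grip_width: 0.997
clock: 12.75
position: [0.5511, 0.334, 0.1187]
ee_rot: [0.416, 0.572, -0.413, 0.573]
ft_force: [-0.3, 0.3, -0.4]
grip_width: 0.997
roll_red 0.7 [220.7, 154.2, 65.0, 71.9] [0.0146 0.0364 0.0377]
[552.1 328.7]
dish_red 0.7 [207.7, 131.8, 92.1, 81.4] [0.0038 0.0053 0.0103]
[550.7 334.9]
pos [549.7 333.4 114.5] jaw heading 18.23 tool x [ 0.  0. -1.]
delta tool mm (no turn) [ 54.5  11.8 163.4]
turn about tool x rad 0.021 then delta [ 54.5  15.3 163.1]
clock 12.95 F [-0.1  0.4 -0.7] grip 85.3 j [-0.9   0.44  0.37  1.53 -0.16  1.2  -0.18]
```

View pics/w8.png

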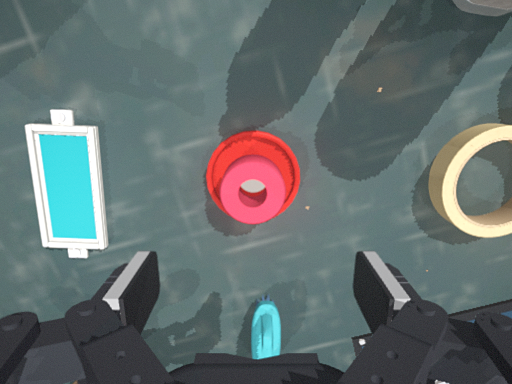

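Red roll is in the red dish: top at z 0.036, about 5 mm off centre. Before the brush I'll check where the gripper body starts and the brush's profile.

```bash
python3 - <<'E'
from h import *
T=toolT(); w=cams.camera('wrist'); d=w['depth']; K=T@w['T_tool_cam']
for uv in [(256,380),(220,370),(290,370),(200,360),(180,380),(330,380),(80,340),(60,300),(20,330),(430,330)]:
    print(uv,pts_depth(w,[uv],[d[uv[1],uv[0]]],w['T_tool_cam']).round(3))
E
python3 -m handwheel '0 2 30 0 0 0 85;0 2 30 0 0 0 85;0 2 30 0 0 0 85;0 2 30 0 0 0 85;0 2 0 0 0 0 85'
python3 - <<'E'
from h import *
T=toolT(); w=cams.camera('wrist'); save('w9',w['color']); K=T@w['T_tool_cam']
for r in cams.outline_of('wrist','brush')[:2]:
    P=mask_pts(w,r['region'],K); print(r['conf'],r['box'],len(P))
    for lo,hi in [(-.01,.01),(.01,.02),(.02,.03),(.03,.04),(.04,.06)]:
        Q=P[(P[:,2]>lo)&(P[:,2]<=hi)]
        if len(Q)>20:
            rect=cv2.minAreaRect((Q[:,:2]*1000).astype(np.float32)); print(lo,hi,len(Q),np.round(rect[0],1),np.round(rect[1],1),round(rect[2],1))
go(612,182,60,17)
E
```

```text
(256, 380) [[-0.117  0.001 -0.01 ]]
(220, 370) [[-0.115 -0.008 -0.01 ]]
(290, 370) [[-0.115  0.009 -0.01 ]]
(200, 360) [[-0.111 -0.013 -0.01 ]]
(180, 380) [[-0.117 -0.017 -0.01 ]]
(330, 380) [[-0.117  0.018 -0.01 ]]
(80, 340) [[-0.107 -0.045 -0.012]]
(60, 300) [[ 0.115 -0.198  0.128]]
(20, 330) [[-0.101 -0.065 -0.01 ]]
(430, 330) [[-0.102  0.048 -0.011]]
clock: 13.5
position: [0.5979, 0.2163, 0.1133]
ee_rot: [0.415, 0.571, -0.418, 0.572]
ft_force: [-0.4, -0.6, 0.5]
grip_width: 0.992
0.6 [243.8, 180.0, 34.6, 88.7] 2497
0.01 0.02 43 [612.7 187. ] [27.  74.7] 15.2
0.02 0.03 1462 [613.3 184. ] [27.7 81.2] 17.3
0.03 0.04 81 [603.3 212.5] [10.6  5.6] 22.4
0.04 0.06 907 [612.3 185. ] [10.2 59.7] 18.0
pos [596.4 221.7 113.2] jaw heading 18.13 tool x [-0.002 -0.001 -1.   ]
delta tool mm (no turn) [53.2  2.6 42.6]
turn about tool x rad 0.02 then delta [53.2  3.4 42.5]
clock 13.6 F [0.5 0.5 0.5] grip 85.2 j [-0.74  0.43  0.41  1.55 -0.18  1.2   0.02]
```

View pics/w9.png

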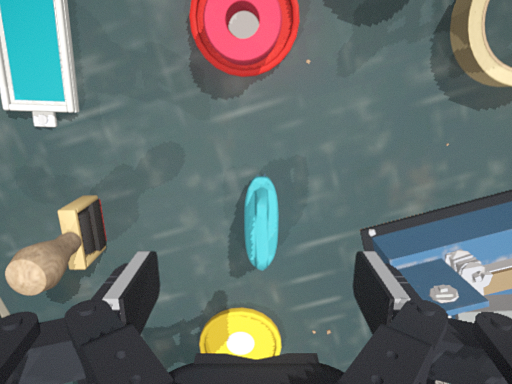

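```bash
python3 -m handwheel '0 3 40 0.02 0 0 65;0 0 0 0 0 0 65;0 0 0 0 0 0 65'
python3 - <<'E'
from h import *
go(612.5,184,-27,17)
T=toolT(); w=cams.camera('wrist'); K=T@w['T_tool_cam']
for r in cams.outline_of('wrist','brush')[:2]:
    P=mask_pts(w,r['region'],K); print(r['conf'],r['box'],len(P))
    for lo,hi in [(.02,.03),(.04,.06)]:
        Q=P[(P[:,2]>lo)&(P[:,2]<=hi)]
        if len(Q)>20:
            rect=cv2.minAreaRect((Q[:,:2]*1000).astype(np.float32)); print(lo,hi,len(Q),np.round(rect[0],1),np.round(rect[1],1),round(rect[2],1))
E
```

```text
clock: 13.9
position: [0.6117, 0.1855, 0.1138]
ee_rot: [0.42, 0.569, -0.421, 0.568]
ft_force: [-0.3, 0.5, -0.3]
grip_width: 0.763
pos [611.7 185.5 113.8] jaw heading 17.05 tool x [-0.001 -0.    -1.   ]
delta tool mm (no turn) [140.8   0.5   1.7]
turn about tool x rad 0.001 then delta [140.8   0.5   1.7]
clock 13.9 F [-0.3  0.5 -0.3] grip 65.1 j [-0.69  0.44  0.43  1.54 -0.19  1.2   0.07]
0.73 [236.6, 139.2, 39.2, 94.9] 2745
0.02 0.03 1649 [613.5 183.1] [27.9 82.9] 16.7
0.04 0.06 1003 [612.9 182.7] [ 9.9 64. ] 17.3
```

```bash
python3 -m handwheel '40 1 2 0 0 0 65;40 0 0 0 0 0 65;30 0 0 0 0 0 65;20 0 0 0 0 0 65;10 0 0 0 0 0 65;0 0 0 0 0 0 65;0 0 0 0 0 0 65'
python3 -m handwheel '0 0 0 0 0 0 20;0 0 0 0 0 0 20;0 0 0 0 0 0 20;0 0 0 0 0 0 20;0 0 0 0 0 0 20;0 0 0 0 0 0 20;0 0 0 0 0 0 20' 35
python3 -c "
from h import *
go(612.5,184,-27,17)"
```

```text
clock: 14.7
position: [0.6141, 0.1846, -0.0244]
ee_rot: [0.42, 0.569, -0.42, 0.569]
ft_force: [0.0, 0.5, 1.0]
grip_width: 0.762
clock: 15.4
position: [0.6143, 0.1841, -0.0241]
ee_rot: [0.421, 0.568, -0.42, 0.569]
ft_force: [-1.9, -0.9, 6.6]
grip_width: 0.324
pos [614.3 184.1 -24.1] jaw heading 17.06 tool x [ 0.001  0.001 -1.   ]
delta tool mm (no turn) [ 2.9 -1.8 -0.4]
turn about tool x rad 0.001 then delta [ 2.9 -1.8 -0.4]
clock 15.4 F [-1.9 -0.9  6.6] grip 27.7 j [-0.65  0.59  0.38  1.64 -0.26  0.96  0.12]
```

```bash
python3 -m handwheel '-35 0 0 0 0 0 20;-40 0 0 0 0 0 20;-35 0 0 0 0 0 20;0 0 0 0 0 0 20'
python3 -c "
from h import *
go(420,262,86,15.7)"
```

```text
clock: 15.8
position: [0.6169, 0.1846, 0.0906]
ee_rot: [0.423, 0.567, -0.418, 0.57]
ft_force: [0.3, 0.4, -0.7]
grip_width: 0.323
pos [616.9 184.6  90.6] jaw heading 17.05 tool x [ 0.008  0.004 -1.   ]
delta tool mm (no turn) [   3.3 -165.6 -131.7]
turn about tool x rad 0.024 then delta [   3.3 -168.6 -127.8]
clock 15.8 F [ 0.3  0.4 -0.7] grip 27.6 j [-0.68  0.46  0.42  1.57 -0.2   1.15  0.08]
```

```bash
python3 -m handwheel '0 -20 -15 0.02 0 0 20;0 -30 -22 0 0 0 20;0 -30 -22 0 0 0 20;0 -30 -22 0 0 0 20;0 -30 -22 0 0 0 20;0 -20 -15 0 0 0 20;0 -8 -8 0 0 0 20;0 0 0 0 0 0 20'
python3 - <<'E'
from h import *
T=toolT(); w=cams.camera('wrist'); K=T@w['T_tool_cam']; save('w10',w['color'])
for n in ('tray_brush','brush'):
  for r in cams.outline_of('wrist',n)[:2]:
    P=mask_pts(w,r['region'],K); print(n,r['conf'],r['box'],len(P))
    P=P[P[:,2]<.02] if n!='brush' else P
    if len(P)>20: rect=cv2.minAreaRect((P[:,:2]*1000).astype(np.float32)); print(np.round(rect[0],1),np.round(rect[1],1),round(rect[2],1))
go(394.8,272.5,-18,15.7)
E
```

```text
clock: 16.6
position: [0.4166, 0.2593, 0.0847]
ee_rot: [0.425, 0.565, -0.425, 0.565]
ft_force: [0.5, 0.5, 0.3]
grip_width: 0.322
tray_brush 0.84 [191.0, 69.9, 81.1, 165.6] 8588
[392.9 278.5] [ 58.2 127.4] 15.5
brush 0.77 [221.7, 176.5, 65.9, 182.9] 9638
[427.1 205.4] [ 51. 190.] 20.0
pos [418.7 257.7  84.7] jaw heading 15.84 tool x [ 0.001 -0.    -1.   ]
delta tool mm (no turn) [102.7 -19.  -20.7]
turn about tool x rad 0.002 then delta [102.7 -19.1 -20.7]
clock 16.75 F [-0.1 -0.5 -0.7] grip 27.4 j [-0.98  0.13  0.36  1.96 -0.05  1.06 -0.32]
```

View pics/w10.png

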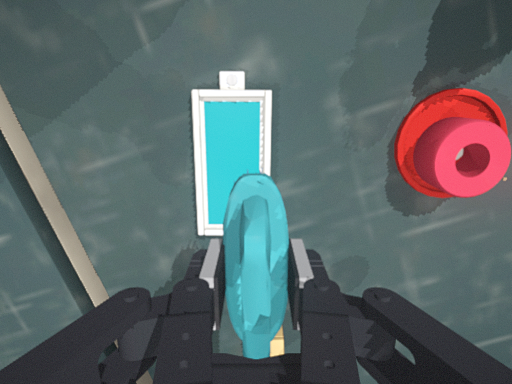

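```bash
python3 -m handwheel '0 -19 -21 0 0 0 20;40 0 0 0 0 0 20;30 0 0 0 0 0 20;16 0 0 0 0 0 20;8 0 0 0 0 0 20;0 0 0 0 0 0 20;0 0 0 0 0 0 20'
python3 - <<'E'
from h import *
go(395,273,-18,15.7)
E
```

```text
clock: 17.45
position: [0.3943, 0.2735, -0.0087]
ee_rot: [0.426, 0.564, -0.426, 0.564]
ft_force: [-0.5, 0.0, -0.9]
grip_width: 0.327
pos [394.3 273.5  -8.7] jaw heading 15.88 tool x [ 0.001  0.001 -1.   ]
delta tool mm (no turn) [9.3 0.5 0.6]
turn about tool x rad 0.003 then delta [9.3 0.5 0.6]
clock 17.45 F [-0.5  0.  -0.9] grip 27.9 j [-1.    0.25  0.33  2.06 -0.11  0.84 -0.33]
```

```bash
python3 -m handwheel '6 0 0 0 0 0 20;4 0 0 0 0 0 20;0 0 0 0 0 0 20;0 0 0 0 0 0 20;0 0 0 0 0 0 35;0 0 0 0 0 0 60;0 0 0 0 0 0 60;0 0 0 0 0 0 60'
python3 -m handwheel '-40 0 0 0 0 0 70;-40 0 0 0 0 0 70;-40 0 0 0 0 0 70;-30 0 0 0 0 0 85;0 0 0 0 0 0 85'
python3 - <<'E'
from h import *
T=toolT(); w=cams.camera('wrist'); K=T@w['T_tool_cam']; save('w11',w['color'])
for n in ('tray_brush','brush','stamp'):
  for r in cams.outline_of('wrist',n)[:1]:
    P=mask_pts(w,r['region'],K); print(n,r['conf'],r['box'],len(P),np.percentile(P[:,2],[2,50,98]).round(3))
    P=P[P[:,2]<.02] if n=='tray_brush' else P
    if len(P)>20: rect=cv2.minAreaRect((P[:,:2]*1000).astype(np.float32)); print(np.round(rect[0],1),np.round(rect[1],1),round(rect[2],1))
go(468,131.5,130,20)
E
```

```text
clock: 18.25
position: [0.3933, 0.2734, -0.0194]
ee_rot: [0.426, 0.564, -0.426, 0.564]
ft_force: [-0.1, -0.1, -0.1]
grip_width: 0.704
clock: 18.75
position: [0.3953, 0.2751, 0.1348]
ee_rot: [0.428, 0.564, -0.423, 0.565]
ft_force: [0.5, 0.3, 0.5]
grip_width: 0.995
tray_brush 0.81 [221.7, 101.5, 62.7, 144.2] 5307 [0.004 0.006 0.012]
[395.5 270.9] [ 58.8 142.1] 15.7
brush 0.75 [235.4, 135.9, 34.5, 91.5] 2485 [0.026 0.028 0.06 ]
[394.8 269.3] [28.9 90. ] 15.2
stamp 0.94 [277.4, 298.6, 18.3, 55.3] 994 [0.    0.045 0.069]
[445.5 190. ] [ 21.1 212.3] 23.3
pos [392.7 272.9 129.5] jaw heading 15.93 tool x [-0.001 -0.001 -1.   ]
delta tool mm (no turn) [ -0.4  33.6 156.7]
turn about tool x rad -0.071 then delta [ -0.4  22.4 158.6]
clock 18.95 F [ 0.3  0.3 -0.7] grip 85.1 j [-1.03  0.05  0.34  1.94 -0.02  1.15 -0.41]
```

View pics/w11.png

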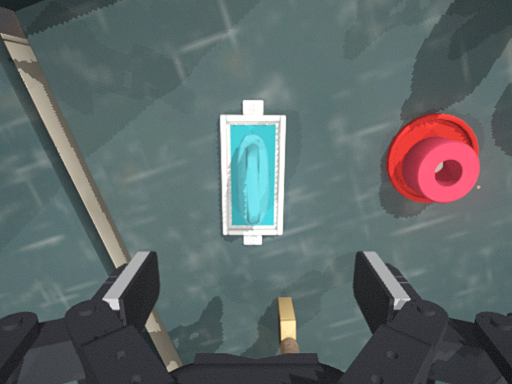

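```bash
python3 -m handwheel '0 0 0 -0.07 0 0 85;0 5 35 0 0 0 85;0 5 40 0 0 0 85;0 5 40 0 0 0 85;0 5 34 0 0 0 85;0 2 10 0 0 0 85;0 0 0 0 0 0 85'
python3 - <<'E'
from h import *
T=toolT(); w=cams.camera('wrist'); K=T@w['T_tool_cam']; save('w12',w['color'])
for n in ('stamp',):
  for r in cams.outline_of('wrist',n)[:1]:
    P=mask_pts(w,r['region'],K); print(n,r['conf'],r['box'],len(P),np.percentile(P[:,2],[2,50,98]).round(3))
    for lo,hi in [(.0,.035),(.038,.05),(.05,.065),(.065,.08),(.08,.095),(.095,.12)]:
      Q=P[(P[:,2]>lo)&(P[:,2]<hi)]
      if len(Q)>20: rect=cv2.minAreaRect((Q[:,:2]*1000).astype(np.float32)); print(lo,hi,len(Q),np.round(rect[0],1),np.round(rect[1],1),round(rect[2],1))
go(468,131.5,26,20)
E
```

```text
clock: 19.65
position: [0.4682, 0.1299, 0.1296]
ee_rot: [0.406, 0.579, -0.407, 0.578]
ft_force: [-1.0, 0.5, -0.3]
grip_width: 0.996
stamp 0.63 [233.6, 142.5, 46.3, 83.5] 2332 [0.016 0.102 0.108]
0.0 0.035 131 [481.  122.5] [33.2 77.9] 16.3
0.038 0.05 413 [464.7 147.2] [13.  21.1] 17.5
0.05 0.065 24 [466.6 139.4] [11.8  2.4] 20.2
0.08 0.095 195 [468.4 135.8] [31.9 25.6] 20.8
0.095 0.12 1544 [469.4 133.5] [28.7 28.7] 18.7
pos [467.4 132.4 129.8] jaw heading 19.99 tool x [-0.001 -0.    -1.   ]
delta tool mm (no turn) [103.8   0.4   1. ]
turn about tool x rad -0.0 then delta [103.8   0.4   1. ]
clock 19.75 F [-0.1 -0.1  0.4] grip 85.2 j [-0.85  0.07  0.5   1.93 -0.04  1.15  0.02]
```

View pics/w12.png

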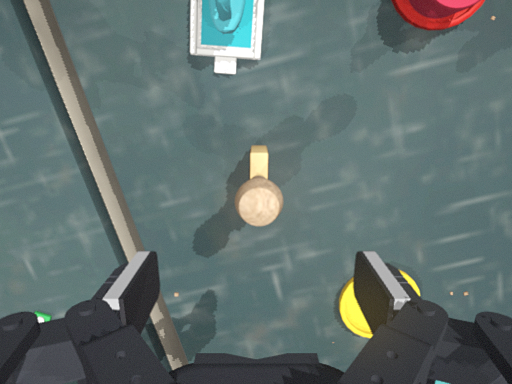

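```bash
python3 -m handwheel '40 1 0 0 0 0 85;35 0 0 0 0 0 85;20 0 0 0 0 0 85;9 0 0 0 0 0 85;0 0 0 0 0 0 85;0 0 0 0 0 0 85;0 0 0 0 0 0 60;0 0 0 0 0 0 45' 40
python3 -m handwheel '0 0 0 0 0 0 22;0 0 0 0 0 0 22;0 0 0 0 0 0 22;0 0 0 0 0 0 22;0 0 0 0 0 0 22;0 0 0 0 0 0 22'
python3 -m handwheel '-10 0 0 0 0 0 22;-20 0 0 0 0 0 22;0 0 0 0 0 0 22;0 0 0 0 0 0 22'
python3 - <<'E'
from h import *
T=toolT(); w=cams.camera('wrist'); save('w13',w['color'])
s=cams.camera('scene'); save('s13',cv2.resize(s['color'][120:260,180:400],None,fx=3.5,fy=3.5))
go(621,-123,60,-27.5)
E
```

```text
clock: 20.55
position: [0.4698, 0.1323, 0.0276]
ee_rot: [0.406, 0.579, -0.405, 0.579]
ft_force: [0.4, 0.7, -0.6]
grip_width: 0.683
clock: 21.15
position: [0.4696, 0.132, 0.0272]
ee_rot: [0.406, 0.579, -0.406, 0.579]
ft_force: [-1.2, -0.2, 5.3]
grip_width: 0.352
clock: 21.55
position: [0.4694, 0.132, 0.057]
ee_rot: [0.406, 0.579, -0.405, 0.579]
ft_force: [0.3, -0.1, -0.8]
grip_width: 0.356
pos [468.7 131.7  56.2] jaw heading 19.95 tool x [-0.001 -0.    -1.   ]
delta tool mm (no turn) [ -3.9  56.2 291.4]
turn about tool x rad 0.828 then delta [ -4.  252.7 155.6]
clock 21.65 F [-0.1 -0.3 -0.9] grip 30.5 j [-0.83  0.17  0.5   2.   -0.1   0.99  0.07]
```

View pics/s13.png

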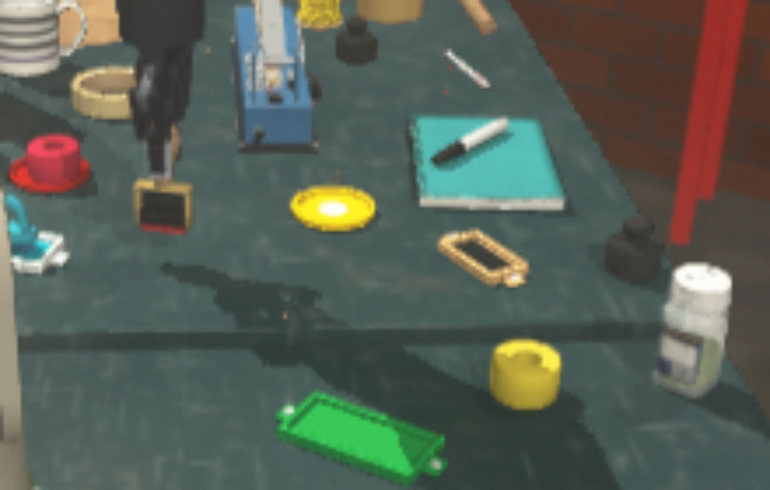

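View pics/w13.png

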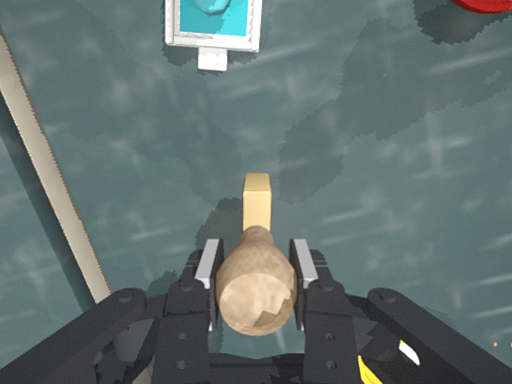

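```bash
python3 -m handwheel '-5 0 0 0.12 0 0 22;-5 0 0 0.12 0 0 22;-5 0 0 0.12 0 0 22;-5 0 0 0.12 0 0 22;0 0 0 0.12 0 0 22;0 0 0 0.12 0 0 22;0 0 0 0.11 0 0 22;0 0 0 0 0 0 22'
python3 -m handwheel '0 20 12 0 0 0 22;0 35 21 0 0 0 22;0 35 22 0 0 0 22;0 35 22 0 0 0 22;0 35 22 0 0 0 22;0 35 22 0 0 0 22;0 25 15 0 0 0 22;0 0 0 0 0 0 22'
python3 - <<'E'
from h import *
go(621,-123,33,-27.5)
T=toolT(); w=cams.camera('wrist'); K=T@w['T_tool_cam']; save('w14',w['color'])
for n in ('tray_stamp',):
  for r in cams.outline_of('wrist',n)[:2]:
    P=mask_pts(w,r['region'],K); print(n,r['conf'],r['box'],len(P)); P=P[P[:,2]<.02]
    rect=cv2.minAreaRect((P[:,:2]*1000).astype(np.float32)); print(np.round(rect[0],1),np.round(rect[1],1),round(rect[2],1))
E
```

```text
clock: 22.45
position: [0.4687, 0.1316, 0.076]
ee_rot: [-0.605, -0.366, 0.606, -0.366]
ft_force: [-0.2, -0.8, -0.9]
grip_width: 0.356
clock: 23.25
position: [0.6016, -0.0959, 0.076]
ee_rot: [-0.605, -0.365, 0.606, -0.367]
ft_force: [-0.5, 0.4, -1.6]
grip_width: 0.355
pos [601.6 -95.9  76. ] jaw heading -27.72 tool x [-0.    -0.003 -1.   ]
delta tool mm (no turn) [43.1 29.8 14.9]
turn about tool x rad -0.004 then delta [43.1 29.7 15. ]
clock 23.25 F [-0.5  0.4 -1.6] grip 30.3 j [-0.45  0.46  0.68  1.68 -0.31  1.12 -0.17]
tray_stamp 0.56 [266.3, 145.0, 59.2, 111.3] 5176
[ 627.5 -118. ] [89.1 46.2] 66.1
```

View pics/w14.png

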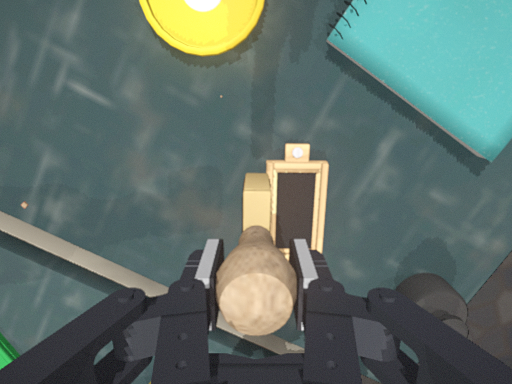

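```bash
python3 -m handwheel '0 15 8 0 0 0 22;0 16 8 0 0 0 22;0 0 0 0 0 0 22;20 0 0 0 0 0 22;10 0 0 0 0 0 22;0 0 0 0 0 0 22;0 0 0 0 0 0 22'
python3 - <<'E'
from h import *
go(622,-124,32,-27.5)
w=cams.camera('wrist'); save('w15',w['color'])
s=cams.camera('scene'); save('s15',cv2.resize(s['color'][140:220,260:380],None,fx=6,fy=6,interpolation=cv2.INTER_CUBIC))
E
```

```text
clock: 24.05
position: [0.621, -0.1185, 0.0468]
ee_rot: [-0.605, -0.367, 0.605, -0.366]
ft_force: [0.1, -0.1, -0.0]
grip_width: 0.359
pos [ 621.  -118.5   46.8] jaw heading -27.54 tool x [-0.  0. -1.]
delta tool mm (no turn) [14.8  3.5  4.4]
turn about tool x rad -0.001 then delta [14.8  3.5  4.4]
clock 24.05 F [ 0.1 -0.1 -0. ] grip 30.6 j [-0.38  0.54  0.66  1.64 -0.36  1.09 -0.1 ]
```

View pics/s15.png

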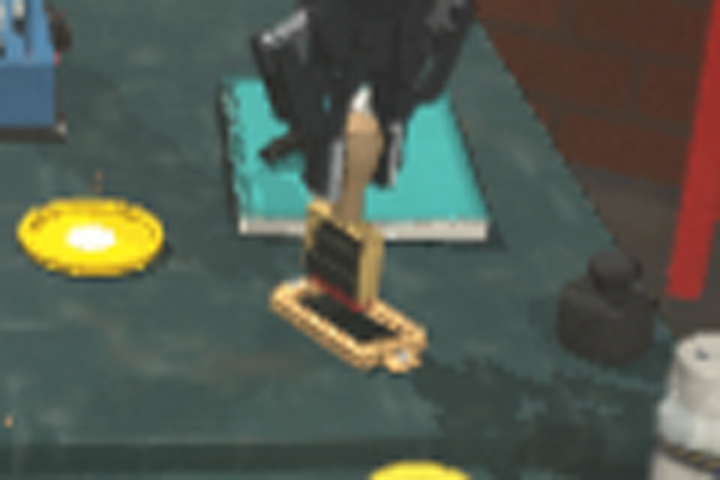

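View pics/w15.png

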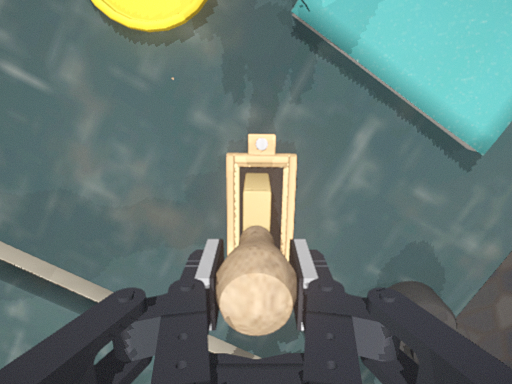

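Run:
```python
from h import *
T=toolT(); w=cams.camera('wrist'); K=T@w['T_tool_cam']
for uv,z in [((262,134),.006),((262,153),.010),((262,167),.010),((257,175),.06)]:
    p=pts_plane(w,[uv],z,K)[0]; print(uv,(p*1000).round(1),'tool',((p-T[:3,3])@T[:3,:3]*1000).round(1))
```

```text
(262, 134) [648.1 -78.4   6. ] tool [ 41.4   4.8 -48.2]
(262, 153) [642.7 -88.9  10. ] tool [ 37.4   4.8 -36.5]
(262, 167) [638.4 -97.1  10. ] tool [ 37.4   4.9 -27.2]
(257, 175) [638.4 -89.7  60. ] tool [-12.6   1.5 -33.8]
```

```bash
python3 -m handwheel '0 4 4 0 0 0 22;0 0 0 0 0 0 22;8 0 0 0 0 0 22;4 0 0 0 0 0 22;0 0 0 0 0 0 22;0 0 0 0 0 0 22'
python3 - <<'E'
from h import *
go(622,-124,32,-27.5)
E
```

```text
clock: 24.8
position: [0.6226, -0.1246, 0.0343]
ee_rot: [-0.605, -0.366, 0.605, -0.366]
ft_force: [0.3, -1.0, -0.6]
grip_width: 0.358
pos [ 622.6 -124.6   34.3] jaw heading -27.61 tool x [-0.001  0.    -1.   ]
delta tool mm (no turn) [ 2.3 -0.8 -0.2]
turn about tool x rad -0.002 then delta [ 2.3 -0.8 -0.2]
clock 24.8 F [ 0.3 -1.  -0.6] grip 30.6 j [-0.36  0.56  0.65  1.64 -0.37  1.07 -0.09]
```

```bash
python3 -m handwheel '2 0 0 0 0 0 22;1 0 0 0 0 0 22;0 0 0 0 0 0 22;0 0 0 0 0 0 22'
python3 -m handwheel '0 0 0 0 0 0 34;0 0 0 0 0 0 40;0 0 0 0 0 0 55;0 0 0 0 0 0 70;0 0 0 0 0 0 70;0 0 0 0 0 0 70'
python3 -m handwheel '-30 0 0 0 0 0 70;-40 0 0 0 0 0 70;-40 0 0 0 0 0 70;0 0 -30 0 0 0 70;0 0 -30 0 0 0 70;0 0 0 0 0 0 70'
python3 - <<'E'
from h import *
T=toolT(); w=cams.camera('wrist'); K=T@w['T_tool_cam']; save('w16',w['color'])
for n in ('tray_stamp','stamp'):
  for r in cams.outline_of('wrist',n)[:2]:
    P=mask_pts(w,r['region'],K); print(n,r['conf'],r['box'],len(P)); 
    if n=='tray_stamp': P=P[P[:,2]<.02]
    else: P=P[P[:,2]>.1]; 
    if len(P)<10: continue
    rect=cv2.minAreaRect((P[:,:2]*1000).astype(np.float32)); print(np.round(rect[0],1),np.round(rect[1],1),round(rect[2],1), np.percentile(P[:,2],98).round(4))
s=cams.camera('scene'); save('s16',cv2.resize(s['color'][140:220,260:380],None,fx=6,fy=6,interpolation=cv2.INTER_CUBIC))
go(434,-239,60)
E
```

```text
clock: 25.2
position: [0.6234, -0.1245, 0.0323]
ee_rot: [0.605, 0.366, -0.604, 0.366]
ft_force: [-1.1, 0.5, 4.8]
grip_width: 0.354
clock: 25.8
position: [0.6227, -0.1246, 0.0315]
ee_rot: [-0.605, -0.366, 0.605, -0.366]
ft_force: [-0.5, -0.3, -1.1]
grip_width: 0.82
clock: 26.4
position: [0.6523, -0.0657, 0.1412]
ee_rot: [0.604, 0.369, -0.603, 0.368]
ft_force: [-0.2, 1.2, -0.4]
grip_width: 0.817
stamp 0.74 [237.2, 212.6, 37.0, 94.8] 2218
[ 626.  -121.6] [27.3 28. ] 18.6 0.1126
pos [650.1 -72.8 141.5] jaw heading -27.7 tool x [-0.    -0.001 -1.   ]
delta tool mm (no turn) [  81.7 -114.1  247.6]
clock 26.6 F [-0.4 -0.1  0.1] grip 70.0 j [-0.45  0.49  0.68  1.48 -0.32  1.28 -0.22]
```

View pics/w16.png

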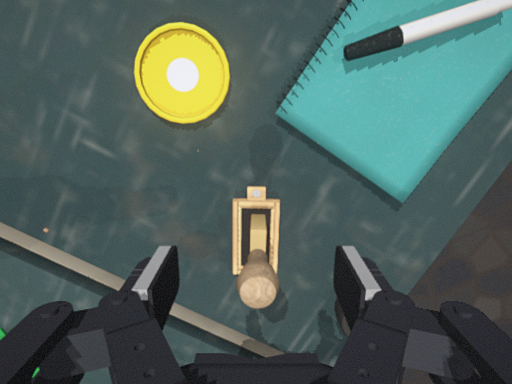

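View pics/s16.png

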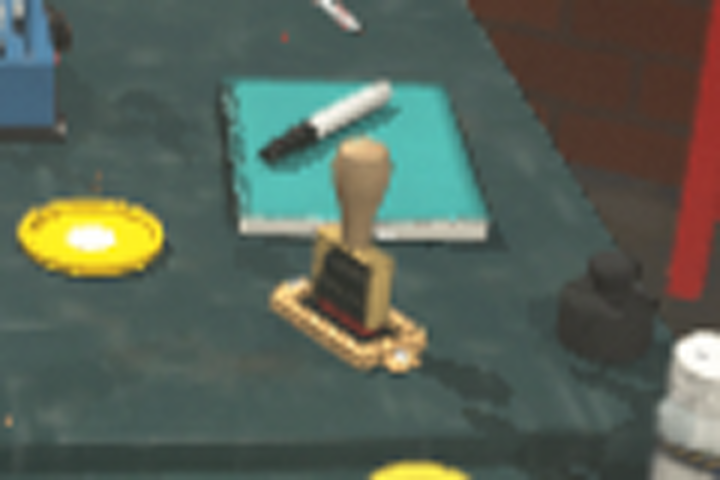

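```bash
python3 -m handwheel '0 -10 22 0 0 0 85;0 -18 39 0 0 0 85;0 -18 39 0 0 0 85;0 -18 39 0 0 0 85;0 -18 39 0 0 0 85;0 -18 39 0 0 0 85;0 -14 30 0 0 0 85;0 0 0 0 0 0 85'
python3 - <<'E'
from h import *
T=toolT(); w=cams.camera('wrist'); K=T@w['T_tool_cam']; save('w17',w['color'])
for n in ('roll_yellow',):
  for r in cams.outline_of('wrist',n)[:2]:
    P=mask_pts(w,r['region'],K); print(n,r['conf'],r['box'],len(P)); P=P[P[:,2]>.025]
    if len(P)<10: continue
    c,rad=cv2.minEnclosingCircle((P[:,:2]*1000).astype(np.float32)); print(np.round(c,1),rad,np.median(P[:,2]))
    go(*c,-29,-27)
E
```

```text
clock: 27.4
position: [0.4308, -0.2416, 0.1417]
ee_rot: [0.607, 0.364, -0.606, 0.363]
ft_force: [1.1, 0.6, 0.6]
grip_width: 0.995
roll_yellow 0.55 [229.3, 145.7, 63.6, 61.2] 2755
[ 435.1 -242.7] 27.557939529418945 0.032611560963289626
pos [ 434.4 -238.3  141.8] jaw heading -27.78 tool x [ 0.001  0.001 -1.   ]
delta tool mm (no turn) [170.8   2.6   3.8]
turn about tool x rad -0.014 then delta [170.8   2.5   3.9]
clock 27.5 F [0.4 1.1 0. ] grip 84.8 j [-0.38  0.09  0.84  1.91 -0.07  1.18  0.  ]
```

View pics/w17.png

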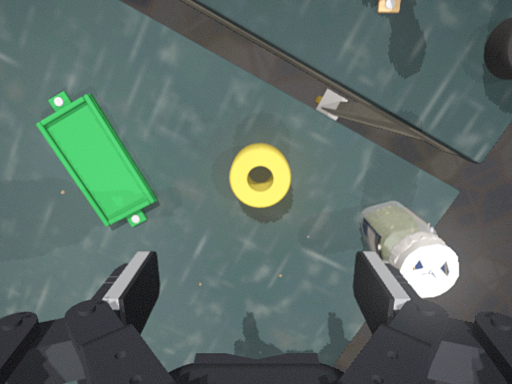

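```bash
python3 -m handwheel '40 2 3 0 0 0 85;40 0 0 0 0 0 85;40 0 0 0 0 0 85;30 0 0 0 0 0 85;15 0 0 0 0 0 85;5 0 0 0 0 0 85;0 0 0 0 0 0 85;0 0 0 0 0 0 85' 35
python3 -m handwheel '0 0 0 0 0 0 45;0 0 0 0 0 0 45;0 0 0 0 0 0 45;0 0 0 0 0 0 45;0 0 0 0 0 0 45;0 0 0 0 0 0 45;0 0 0 0 0 0 45'
python3 - <<'E'
from h import *
go(434,-239,-29)
E
```

```text
clock: 28.3
position: [0.4366, -0.2414, -0.0272]
ee_rot: [0.605, 0.366, -0.604, 0.367]
ft_force: [-0.1, 0.9, 0.0]
grip_width: 0.995
clock: 29.0
position: [0.4361, -0.2411, -0.0274]
ee_rot: [0.605, 0.366, -0.604, 0.366]
ft_force: [-2.4, 2.4, 10.8]
grip_width: 0.623
pos [ 436.1 -241.1  -27.4] jaw heading -27.61 tool x [ 0.001  0.001 -1.   ]
delta tool mm (no turn) [ 1.6 -2.8 -0.8]
clock 29.0 F [-2.4  2.4 10.8] grip 53.2 j [-0.23  0.39  0.75  2.04 -0.36  0.84  0.24]
```

```bash
python3 -m handwheel '-20 0 0 0 0 0 45;-40 0 0 0 0 0 45;-40 0 0 0 0 0 45;-37 0 0 0 0 0 45;0 0 0 0 0 0 45'
python3 - <<'E'
from h import *
go(635,45,110,-27.6)
w=cams.camera('wrist'); save('w18',w['color'])
E
```

```text
clock: 29.5
position: [0.4381, -0.2423, 0.1132]
ee_rot: [0.607, 0.364, -0.603, 0.368]
ft_force: [-0.1, 0.4, -0.9]
grip_width: 0.619
pos [ 438.1 -242.3  113.2] jaw heading -27.64 tool x [ 0.008 -0.001 -1.   ]
delta tool mm (no turn) [   4.5   41.1 -345.9]
turn about tool x rad -0.001 then delta [   4.5   41.3 -345.8]
clock 29.5 F [-0.1  0.4 -0.9] grip 52.8 j [-0.38  0.14  0.87  1.93 -0.12  1.11  0.05]
```

View pics/w18.png

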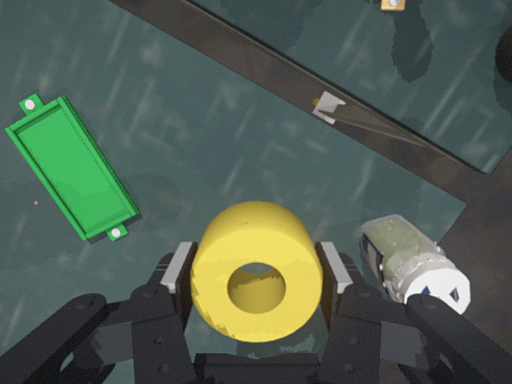

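Yellow roll is held. In the picture the gripper linkage only overlaps the jar through perspective. Next, carry it to the yellow dish.

```bash
python3 -m handwheel '0 3 -25 0 0 0 45;0 5 -45 0 0 0 45;0 5 -45 0 0 0 45;0 5 -45 0 0 0 45;0 5 -45 0 0 0 45;0 5 -45 0 0 0 45;0 5 -40 0 0 0 45;0 5 -35 0 0 0 45'
python3 -m handwheel '0 3 -20 0 0 0 45;0 0 0 0 0 0 45;0 0 0 0 0 0 45'
python3 - <<'E'
from h import *
T=toolT(); w=cams.camera('wrist'); K=T@w['T_tool_cam']; save('w19',w['color'])
for n in ('dish_yellow','roll_yellow'):
  for r in cams.outline_of('wrist',n)[:2]:
    P=mask_pts(w,r['region'],K); print(n,r['conf'],r['box'],len(P)); P=P[P[:,2]<.02] if n[0]=='d' else P[P[:,2]>.13]
    if len(P)<10: continue
    c,rad=cv2.minEnclosingCircle((P[:,:2]*1000).astype(np.float32)); print(np.round(c,1),rad,np.median(P[:,2]),P.mean(0).round(4))
go(635,45,-22,-27.6)
E
```

```text
clock: 30.35
position: [0.6199, 0.0317, 0.1068]
ee_rot: [-0.604, -0.367, 0.605, -0.366]
ft_force: [-0.3, -1.3, 0.2]
grip_width: 0.623
clock: 30.65
position: [0.6309, 0.0451, 0.1071]
ee_rot: [-0.604, -0.366, 0.606, -0.366]
ft_force: [0.1, -0.4, -0.4]
grip_width: 0.621
dish_yellow 0.73 [213.5, 130.9, 96.1, 79.9] 5890
[635.   44.2] 42.485050201416016 0.0050263843395918495 [0.6398 0.0501 0.0057]
roll_yellow 0.91 [187.0, 204.6, 137.9, 137.2] 14264
[631.2  43.3] 27.660612106323242 0.16644855401464154 [0.633  0.0469 0.1625]
pos [631.1  44.1 108.3] jaw heading -27.73 tool x [-0.001 -0.    -1.   ]
delta tool mm (no turn) [130.3   3.1  -2.7]
turn about tool x rad -0.002 then delta [130.3   3.1  -2.6]
clock 30.8 F [-0.3 -0.5  0.3] grip 53.4 j [-0.64  0.47  0.66  1.58 -0.3   1.2  -0.4 ]
```

View pics/w19.png

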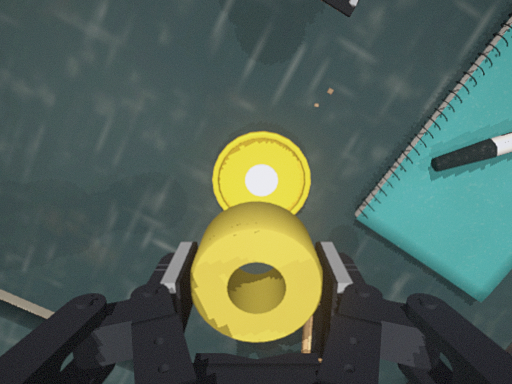

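```bash
python3 - <<'E'
from h import *
T=toolT(); w=cams.camera('wrist'); K=T@w['T_tool_cam']; d=w['depth']
for uv in [(366,218),(385,230),(420,260),(400,200)]:
    p=pts_depth(w,[uv],[d[uv[1],uv[0]]],K)[0]; print(uv,p.round(3),'tool',((p-T[:3,3])@T[:3,:3]).round(3))
E
python3 -m handwheel '0 3 -3 0 0 0 45;40 0 0 0 0 0 45;40 0 0 0 0 0 45;25 0 0 0 0 0 45;12 0 0 0 0 0 45;5 0 0 0 0 0 45;0 0 0 0 0 0 45;0 0 0 0 0 0 45'
python3 - <<'E'
from h import *
go(635,45,-23,-27.6)
E
```

```text
(366, 218) [ 0.703 -0.028  0.012] tool [0.096 0.097 0.031]
(385, 230) [ 0.713 -0.047  0.012] tool [0.096 0.115 0.042]
(420, 260) [ 0.734 -0.098  0.001] tool [0.107 0.157 0.078]
(400, 200) [ 0.735 -0.027  0.012] tool [0.096 0.125 0.014]
clock: 31.65
position: [0.6369, 0.0469, -0.0119]
ee_rot: [0.606, 0.366, -0.604, 0.366]
ft_force: [-0.0, 0.4, -0.7]
grip_width: 0.622
pos [636.9  46.9 -11.9] jaw heading -27.62 tool x [ 0.002  0.    -1.   ]
delta tool mm (no turn) [11.1 -0.8  2.5]
turn about tool x rad -0.0 then delta [11.1 -0.8  2.5]
clock 31.65 F [-0.   0.4 -0.7] grip 53.1 j [-0.59  0.61  0.59  1.65 -0.4   0.99 -0.34]
```

```bash
python3 -m handwheel '6 0 2 0 0 0 45;3 0 0 0 0 0 45;1 0 0 0 0 0 45;0 0 0 0 0 0 45;0 0 0 0 0 0 45'
python3 - <<'E'
from h import *
go(635,45,-23,-27.6)
E
```

```text
clock: 32.15
position: [0.6349, 0.045, -0.0232]
ee_rot: [0.605, 0.366, -0.605, 0.366]
ft_force: [-2.1, 0.6, 3.8]
grip_width: 0.622
pos [634.9  45.  -23.2] jaw heading -27.62 tool x [ 0.  0. -1.]
delta tool mm (no turn) [-0.2  0.1 -0. ]
turn about tool x rad -0.0 then delta [-0.2  0.1 -0. ]
clock 32.15 F [-2.1  0.6  3.8] grip 53.1 j [-0.58  0.63  0.59  1.66 -0.4   0.98 -0.34]
```

```bash
python3 -m handwheel '0 0 0 0 0 0 60;0 0 0 0 0 0 70;0 0 0 0 0 0 80;0 0 0 0 0 0 80;0 0 0 0 0 0 80;-40 0 0 0 0 0 80;-40 0 0 0 0 0 80;-40 0 0 0 0 0 80'
python3 -m handwheel '-40 0 0 0 0 0 80;0 0 -30 0 0 0 80;0 0 0 0 0 0 80;0 0 0 0 0 0 80'
python3 - <<'E'
from h import *
T=toolT(); w=cams.camera('wrist'); K=T@w['T_tool_cam']; save('w20',w['color'])
for n in ('dish_yellow','roll_yellow'):
  for r in cams.outline_of('wrist',n)[:1]:
    P=mask_pts(w,r['region'],K); print(n,r['conf'],r['box'],len(P)); P=P[P[:,2]<.02] if n[0]=='d' else P[P[:,2]>.03]
    if len(P)<10: continue
    c,rad=cv2.minEnclosingCircle((P[:,:2]*1000).astype(np.float32)); print(np.round(c,1),rad,np.median(P[:,2]),P.mean(0).round(4))
go(400,-100,150)
E
```

```text
clock: 32.95
position: [0.6346, 0.0449, 0.0979]
ee_rot: [-0.605, -0.366, 0.605, -0.366]
ft_force: [0.6, -0.3, -0.6]
grip_width: 0.935
clock: 33.35
position: [0.6486, 0.0724, 0.1361]
ee_rot: [-0.604, -0.367, 0.605, -0.367]
ft_force: [0.2, -1.1, 0.4]
grip_width: 0.938
dish_yellow 0.96 [214.7, 162.9, 86.0, 77.7] 2709
[635.6  42. ] 43.85647201538086 0.005545346187004835 [0.6423 0.0535 0.0066]
roll_yellow 0.63 [225.9, 183.7, 65.7, 61.4] 3006
[634.7  42.9] 27.616458892822266 0.03658808493323734 [0.6355 0.0445 0.0364]
pos [648.3  70.6 136.1] jaw heading -27.68 tool x [-0.001 -0.001 -1.   ]
delta tool mm (no turn) [ -13.6 -140.6  266.5]
clock 33.5 F [ 0.1  0.8 -0.4] grip 79.7 j [-0.66  0.49  0.66  1.49 -0.31  1.27 -0.44]
```

View pics/w20.png

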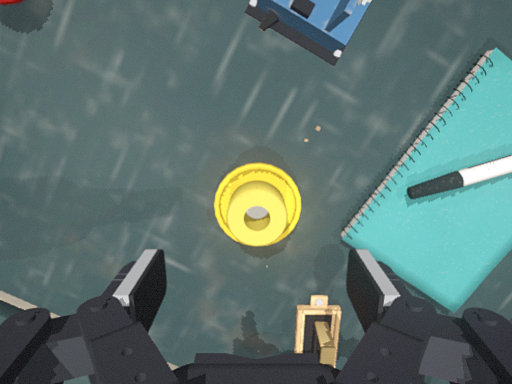

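```bash
python3 -m handwheel '0 -15 28 0 0 0 80;0 -20 38 0 0 0 80;0 -20 38 0 0 0 80;0 -20 38 0 0 0 80;0 -20 38 0 0 0 80;0 -20 38 0 0 0 80;0 -15 28 0 0 0 80;0 0 0 0 0 0 80'
python3 - <<'E'
from meas import *
rep('roll_red',.036,.03);rep('dish_red',.009,-1);rep('roll_yellow',.036,.03);rep('dish_yellow',.009,-1)
rep('stamp',.105,.09);rep('tray_stamp',.008,-1);rep('brush',.055,.045);rep('brush',.026,.02);rep('tray_brush',.008,-1);rep('weight',.045,.04);rep('spice_jar',.098,.09)
save('t21',cv2.resize(c['color'][90:300,90:420],None,fx=2.4,fy=2.4,interpolation=cv2.INTER_CUBIC))
save('s21',cv2.resize(cams.camera('scene')['color'][130:260,150:400],None,fx=3.2,fy=3.2,interpolation=cv2.INTER_CUBIC))
go(0,0,0)
E
```

```text
clock: 34.3
position: [0.4164, -0.0885, 0.1361]
ee_rot: [0.606, 0.366, -0.605, 0.364]
ft_force: [0.8, -0.3, -0.3]
grip_width: 0.942
roll_red 245 rect [550.8, 326.9] [51.0, 49.0] yaw 46.0 pca -141.2 circ [550.4, 328.1] 26.9 mean [550.2999877929688, 327.20001220703125]
dish_red 350 rect [549.9, 334.7] [80.0, 82.0] yaw -43.5 pca 156.1 circ [550.0, 335.9] 42.1 mean [545.0999755859375, 337.1000061035156]
roll_yellow 243 rect [633.5, 42.3] [52.0, 48.0] yaw 0.1 pca 158.4 circ [632.7, 42.4] 27.5 mean [633.2999877929688, 42.900001525878906]
dish_yellow 384 rect [633.8, 44.6] [79.0, 79.0] yaw 90.0 pca 105.2 circ [634.2, 43.8] 41.8 mean [629.4000244140625, 45.0]
tray_stamp 344 rect [619.1, -121.4] [104.0, 47.0] yaw 64.9 pca 64.6 circ [621.4, -122.5] 52.2 mean [614.9000244140625, -120.69999694824219]
brush 100 rect [393.8, 271.5] [11.0, 64.0] yaw -73.9 pca 106.7 circ [394.7, 271.7] 31.8 mean [394.1000061035156, 271.20001220703125]
brush 296 rect [392.5, 273.3] [28.0, 83.0] yaw -75.0 pca 106.5 circ [392.0, 273.1] 41.5 mean [392.8999938964844, 273.5]
tray_brush 620 rect [393.6, 271.7] [58.0, 133.0] yaw -74.0 pca 105.5 circ [394.4, 271.9] 66.4 mean [393.6000061035156, 268.0]
weight 87 rect [684.4, -248.5] [25.0, 28.0] yaw -89.6 pca 129.7 circ [684.8, -249.2] 14.6 mean [684.7000122070312, -249.10000610351562]
spice_jar 238 rect [519.7, -347.7] [41.0, 45.0] yaw -46.3 pca 153.2 circ [519.7, -347.0] 23.3 mean [519.5, -347.6000061035156]
pos [419.6 -86.  136.5] jaw heading -27.61 tool x [-0. -0. -1.]
delta tool mm (no turn) [ 136.6 -411.6  118.2]
clock 34.95 F [-0.5  0.2 -0. ] grip 80.1 j [-0.71 -0.14  0.77  2.06  0.1   1.18 -0.47]
```

View pics/t21.png

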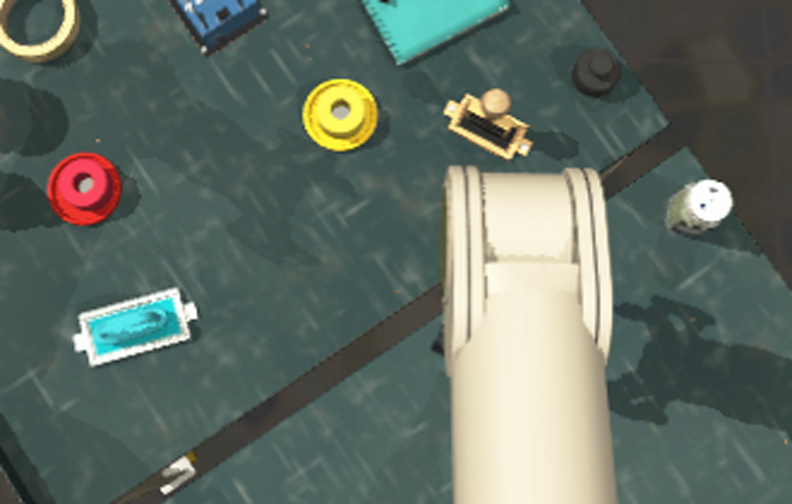

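View pics/s21.png

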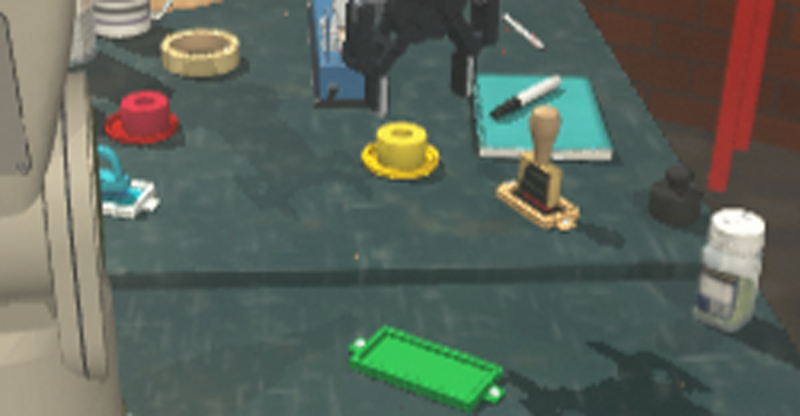

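Run:
```python
from meas import *
for n,lo in (('roll_red',.03),('roll_yellow',.03)):
    r=cams.outline_of('top',n)[0]; P=mask_pts(c,r['region']); P=P[P[:,2]>lo]
    A=np.c_[P[:,:2]-P[:,:2].mean(0),np.ones(len(P))]; s=np.linalg.lstsq(A,P[:,2],rcond=None)[0]; print(n,s.round(4))
v,u=np.mgrid[120:150,280:315]; v=v.ravel();u=u.ravel(); P=pts_depth(c,np.c_[u,v],c['depth'][v,u])
for lo,hi in [(.02,.065),(.09,.13)]:
    Q=P[(P[:,2]>lo)&(P[:,2]<hi)]; print(len(Q),np.percentile(Q[:,2],98).round(4),cv2.minAreaRect((Q[:,:2]*1000).astype(np.float32)))
```

```text
roll_red [0.0175 0.0149 0.0355]
roll_yellow [0.0098 0.0054 0.0351]
128 0.0557 ((623.7999267578125, -121.09219360351562), (52.05491256713867, 16.198688507080078), 59.4658203125)
128 0.1131 ((622.7335205078125, -120.92049407958984), (31.417814254760742, 28.2279109954834), 70.86518096923828)
```

```bash
python3 -c "
from h import *
print(hand_in())"
```

```text
the job is handed in; nothing more can be done
None
```

I handed the job in at about 35 s. The red roll is in the red dish, the yellow roll is in the yellow dish, the stamp stands in the wooden tray, and the brush is bristles down in the white tray with the teal liner.

| Item | Distance from dock centre | Height check | Tilt or heading |
|---|---|---|---|
| Red roll | about 7–8 mm (5–6 mm by the wrist camera) | top at 36 mm, on the floor | tilt about 0.02 rad |
| Yellow roll | about 2 mm | top at 36 mm, on the floor | tilt about 0.01 rad |
| Stamp | about 3 mm | top at 113 mm, 112 expected | within about 5° of the tray's length; looks upright (tilt not measured) |
| Brush | about 2 mm | deck at 28 mm, about 5 mm higher than on the bench | within about 1° of the tray's length |

The weight is within about 1 mm of where I first measured it. The jar looks unmoved: its first reading included its side and so came out rougher, but the arm never came near it. The gripper is open and clear of everything.

- **Finger ends:** they sat about 35 mm behind the reported tool point, not at it as described. My first close on the red roll therefore shut above it, touching nothing. I measured the offset with two cameras and corrected every later move for it.
- **Red roll:** it is the least centred of the four, but still inside the rim and within the 14 mm limit.

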